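Shim the clamping jig and lock it

TASK

First clear all the wooden offcuts from the jig and the bench into the grey scrap bin. Then find by trying which of the four spacer blocks fills the gap between the work rail and the sprung pad, pressing the pad back, push it upright fully home on the baseboard, centred on the pad, and only then swing the lever fully shut over it. The other spacers must finish standing upright on the bench off the jig, and everything else stays where it is.

Things in the scene. Friction and masses are not known exactly. Their poses are not given: they have to be found in the camera images.
- jig: Fixed clamping jig on a white baseboard, 12 mm thick, x -115 to 95, y -125 to 125 mm in its frame (origin on the bench, z up). A dark work rail (60 mm along x) stands on the -y side, a sprung wooden pad (46 mm along x) on the +y side, both 30 mm above the board; the gap between them is open at the top and both x ends. Behind the pad: a block 34 mm high, and the lever's post at (0, 90) mm.
- seat (a point): Point on the jig's board (12 mm above the bench) at the foot and middle of the pad's face, pad at rest; fixed to the jig, axes as the jig. The rail's face is at y = minus the gap's width from here. That width (15 to 38 mm) changes from job to job and is not told: exactly one spacer is 1 to 5 mm thicker than it. Rail and pad faces have lead-in slopes at the top, 7 mm wide, 18 mm high.
- pad (a joint): How far the pad is pushed back to the jig's +y, in m: 0 at rest, at most 0.006 (hard stop). Spring 2 N at rest, 3.5 N at the stop. With the right spacer home and let go it reads 0.002 to 0.004; a thinner spacer leaves it at 0 when let go or held clear of the pad; a thicker one cannot go down.
- lever (a joint): Angle of the retaining lever, rad: near 0 (to 0.3 at the start) it is open and points to the jig's +x; swings clockwise seen from above; at 1.6 (stop) it is shut and points to the jig's -y, over the gap. It stays where it is left; about 1 N at the knob moves it.
- lever_knob (a point): Centre of the lever's round upright black knob (22 mm diameter, 17 mm above and below this point), 113 mm above the bench, 105 mm from the vertical hinge axis, which is at (0, 90) mm in the jig's frame. The steel arm under the knob is 18 mm wide, 86 to 96 mm above the bench, and passes 4 mm over a spacer that is fully home.
- bin: Fixed open grey scrap bin, 200 x 160 mm outside (x, y), 60 mm high, walls and floor 6 mm; origin at the centre of its underside.
- spacer20_c (a point): Centre of the 20 mm spacer, a plain wooden block standing on the bench: 46 mm wide (its x), 20 mm thick (its y), 70 mm high (its z). It goes into the gap upright, its thickness across the gap (its x along the jig's x), foot on the jig's board; 40 mm then stand out above rail and pad, where it can be held across its 46 mm width.
- spacer26_c (a point): Centre of the 26 mm spacer, a plain wooden block standing on the bench: 46 mm wide (its x), 26 mm thick (its y), 70 mm high (its z). It goes into the gap upright, its thickness across the gap (its x along the jig's x), foot on the jig's board; 40 mm then stand out above rail and pad, where it can be held across its 46 mm width.
- spacer32_c (a point): Centre of the 32 mm spacer, a plain wooden block standing on the bench: 46 mm wide (its x), 32 mm thick (its y), 70 mm high (its z). It goes into the gap upright, its thickness across the gap (its x along the jig's x), foot on the jig's board; 40 mm then stand out above rail and pad, where it can be held across its 46 mm width.
- spacer38_c (a point): Centre of the 38 mm spacer, a plain wooden block standing on the bench: 46 mm wide (its x), 38 mm thick (its y), 70 mm high (its z). It goes into the gap upright, its thickness across the gap (its x along the jig's x), foot on the jig's board; 40 mm then stand out above rail and pad, where it can be held across its 46 mm width.
- offcut1_c (a point): Centre (half-way up, 12 mm above its underside) of a wooden offcut: plain block 44 x 28 x 24 mm high; z up at the start. May be absent (None). At the start it lies on the jig's baseboard.
- offcut2_c (a point): Centre (half-way up, 14 mm above its underside) of a wooden offcut: stepped block 40 x 30 mm, 16 mm high with a 28 mm high step over its -x half; z up at the start. May be absent (None). At the start it lies on the jig's baseboard.
- offcut3_c (a point): Centre (half-way up, 11 mm above its underside) of a wooden offcut: bar 55 x 22 x 22 mm high; z up at the start. May be absent (None). At the start it lies on the jig's baseboard.
- offcut4_c (a point): Centre (half-way up, 15 mm above its underside) of a wooden offcut: round dowel stub standing on end, 32 mm across, 30 mm high; z up at the start. May be absent (None). At the start it lies on the bench.
- offcut5_c (a point): Centre (half-way up, 13 mm above its underside) of a wooden offcut: block 36 x 30 x 26 mm high with a 12 mm high lip at its +x end; z up at the start. May be absent (None). At the start it lies on the bench.
- water: Bystander, to be left alone: water bottle standing on the bench, 64 mm diameter, 210 mm high; origin at its underside.
- tub: Bystander, to be left alone: tub with red lid, 90 mm diameter, 100 mm high; origin at its underside.
- tape: Bystander, to be left alone: roll of tape lying flat, 90 mm diameter, 22 mm high; origin at its underside.
- mallet: Bystander, to be left alone: hammer lying on the bench; origin at its underside.
- screwdriver: Bystander, to be left alone: screwdriver lying on the bench; origin at its underside.

How it is judged:
On the way, in this order (a step that is already met when the one before it is completed fails the run):
1. all the offcuts are in the bin (x of offcut1_c in the frame of bin between -0.098 and 0.098 m and y of offcut1_c in the frame of bin between -0.078 and 0.078 m and z of offcut1_c in the frame of bin between 0 and 0.065 m and x of offcut2_c in the frame of bin between -0.098 and 0.098 m and y of offcut2_c in the frame of bin between -0.078 and 0.078 m and z of offcut2_c in the frame of bin between 0 and 0.065 m and x of offcut3_c in the frame of bin between -0.098 and 0.098 m and y of offcut3_c in the frame of bin between -0.078 and 0.078 m and z of offcut3_c in the frame of bin between 0 and 0.065 m and x of offcut4_c in the frame of bin between -0.098 and 0.098 m and y of offcut4_c in the frame of bin between -0.078 and 0.078 m and z of offcut4_c in the frame of bin between 0 and 0.065 m and x of offcut5_c in the frame of bin between -0.098 and 0.098 m and y of offcut5_c in the frame of bin between -0.078 and 0.078 m and z of offcut5_c in the frame of bin between 0 and 0.065 m), for 0.2 s.
2. one spacer is home in the gap, let go, and presses the pad back (((x of spacer20_c in the frame of seat between -0.012 and 0.012 m and y of spacer20_c in the frame of seat between -0.05 and 0.005 m and z of spacer20_c in the frame of seat between 0.031 and 0.038 m and angle between spacer20_c's own z axis and vertical below 0.08 rad and angle between the x axis of spacer20_c and the x axis of seat, either way round below 0.12 rad and value of joint pad above 0.001 m and contact force between the fingers and spacer20 below 0.3 N) or (x of spacer26_c in the frame of seat between -0.012 and 0.012 m and y of spacer26_c in the frame of seat between -0.05 and 0.005 m and z of spacer26_c in the frame of seat between 0.031 and 0.038 m and angle between spacer26_c's own z axis and vertical below 0.08 rad and angle between the x axis of spacer26_c and the x axis of seat, either way round below 0.12 rad and value of joint pad above 0.001 m and contact force between the fingers and spacer26 below 0.3 N) or (x of spacer32_c in the frame of seat between -0.012 and 0.012 m and y of spacer32_c in the frame of seat between -0.05 and 0.005 m and z of spacer32_c in the frame of seat between 0.031 and 0.038 m and angle between spacer32_c's own z axis and vertical below 0.08 rad and angle between the x axis of spacer32_c and the x axis of seat, either way round below 0.12 rad and value of joint pad above 0.001 m and contact force between the fingers and spacer32 below 0.3 N) or (x of spacer38_c in the frame of seat between -0.012 and 0.012 m and y of spacer38_c in the frame of seat between -0.05 and 0.005 m and z of spacer38_c in the frame of seat between 0.031 and 0.038 m and angle between spacer38_c's own z axis and vertical below 0.08 rad and angle between the x axis of spacer38_c and the x axis of seat, either way round below 0.12 rad and value of joint pad above 0.001 m and contact force between the fingers and spacer38 below 0.3 N))), for 0.4 s.
3. the lever is shut (value of joint lever above 1.48 rad), for 0.2 s.
At the end, for the whole second after the job is handed in: Offcuts in the bin; one spacer in the gap, foot on the baseboard (within 4 mm), within 12 mm of the pad's middle, upright, pressing the pad back over 1 mm; lever within 0.12 rad of its stop; other spacers upright on the bench; spacers at rest (all of step 1 and ((x of spacer20_c in the frame of seat between -0.012 and 0.012 m and y of spacer20_c in the frame of seat between -0.05 and 0.005 m and z of spacer20_c in the frame of seat between 0.031 and 0.038 m and angle between spacer20_c's own z axis and vertical below 0.08 rad and angle between the x axis of spacer20_c and the x axis of seat, either way round below 0.12 rad and value of joint pad above 0.001 m) or (x of spacer26_c in the frame of seat between -0.012 and 0.012 m and y of spacer26_c in the frame of seat between -0.05 and 0.005 m and z of spacer26_c in the frame of seat between 0.031 and 0.038 m and angle between spacer26_c's own z axis and vertical below 0.08 rad and angle between the x axis of spacer26_c and the x axis of seat, either way round below 0.12 rad and value of joint pad above 0.001 m) or (x of spacer32_c in the frame of seat between -0.012 and 0.012 m and y of spacer32_c in the frame of seat between -0.05 and 0.005 m and z of spacer32_c in the frame of seat between 0.031 and 0.038 m and angle between spacer32_c's own z axis and vertical below 0.08 rad and angle between the x axis of spacer32_c and the x axis of seat, either way round below 0.12 rad and value of joint pad above 0.001 m) or (x of spacer38_c in the frame of seat between -0.012 and 0.012 m and y of spacer38_c in the frame of seat between -0.05 and 0.005 m and z of spacer38_c in the frame of seat between 0.031 and 0.038 m and angle between spacer38_c's own z axis and vertical below 0.08 rad and angle between the x axis of spacer38_c and the x axis of seat, either way round below 0.12 rad and value of joint pad above 0.001 m)) and value of joint lever above 1.48 rad and ((x of spacer20_c in the frame of seat between -0.012 and 0.012 m and y of spacer20_c in the frame of seat between -0.05 and 0.005 m and z of spacer20_c in the frame of seat between 0.031 and 0.038 m and angle between spacer20_c's own z axis and vertical below 0.08 rad and angle between the x axis of spacer20_c and the x axis of seat, either way round below 0.12 rad and value of joint pad above 0.001 m) or (angle between spacer20_c's own z axis and vertical below 0.1 rad and height (world z) of spacer20_c between 0.031 and 0.039 m)) and ((x of spacer26_c in the frame of seat between -0.012 and 0.012 m and y of spacer26_c in the frame of seat between -0.05 and 0.005 m and z of spacer26_c in the frame of seat between 0.031 and 0.038 m and angle between spacer26_c's own z axis and vertical below 0.08 rad and angle between the x axis of spacer26_c and the x axis of seat, either way round below 0.12 rad and value of joint pad above 0.001 m) or (angle between spacer26_c's own z axis and vertical below 0.1 rad and height (world z) of spacer26_c between 0.031 and 0.039 m)) and ((x of spacer32_c in the frame of seat between -0.012 and 0.012 m and y of spacer32_c in the frame of seat between -0.05 and 0.005 m and z of spacer32_c in the frame of seat between 0.031 and 0.038 m and angle between spacer32_c's own z axis and vertical below 0.08 rad and angle between the x axis of spacer32_c and the x axis of seat, either way round below 0.12 rad and value of joint pad above 0.001 m) or (angle between spacer32_c's own z axis and vertical below 0.1 rad and height (world z) of spacer32_c between 0.031 and 0.039 m)) and ((x of spacer38_c in the frame of seat between -0.012 and 0.012 m and y of spacer38_c in the frame of seat between -0.05 and 0.005 m and z of spacer38_c in the frame of seat between 0.031 and 0.038 m and angle between spacer38_c's own z axis and vertical below 0.08 rad and angle between the x axis of spacer38_c and the x axis of seat, either way round below 0.12 rad and value of joint pad above 0.001 m) or (angle between spacer38_c's own z axis and vertical below 0.1 rad and height (world z) of spacer38_c between 0.031 and 0.039 m)) and linear speed of each of spacer20, spacer26, spacer32, spacer38 below 0.02 m/s); the robot touches nothing.
It fails at once if the water is moved more than 4 cm (distance of water from where it was at the start of the episode above 0.04 m).
It fails at once if the tub is moved more than 4 cm (distance of tub from where it was at the start of the episode above 0.04 m).
It fails at once if the tape is moved more than 4 cm (distance of tape from where it was at the start of the episode above 0.04 m).
It fails at once if the mallet is moved more than 4 cm (distance of mallet from where it was at the start of the episode above 0.04 m).
It fails at once if the screwdriver is moved more than 4 cm (distance of screwdriver from where it was at the start of the episode above 0.04 m).
Of offcut1, offcut2, offcut3, offcut4, offcut5 only 3 to 5 are there at a start; the rules pass over those that are not, and their reading is None.
At some moment in a run one of offcut1, offcut2, offcut3, offcut4, offcut5 may be knocked a few centimetres aside while the robot is not near it.
It also fails if it takes over 210 s, if anything falls off the work surface, if the arm or the gripper's body presses on something with over 40 N, if the wrist force passes 120 N, or if a joint passes its speed limit or range.

ROBOT

A 6-joint arm with a two-finger parallel gripper is mounted at the origin on the work surface. World frame = base frame: x ahead of the robot, y to its left, z up, the work surface at z = 0. Lengths are in m, angles in rad, forces in N, time in s.
With the tool pointing down it reaches from about 0.3 to 0.775 m from the base axis. Payload 14.6 kg.
Tool frame: the origin (TCP) lies between the finger pads; the fingertips stand 14 mm ahead of it and the grasp point (between the pads) lies 5 mm behind it; z points along the fingers, y is the line along which they close (so a half turn about z gives the same grasp; the last joint's range is limited). The gripper opens to 94 mm and grips with 3 to 60 N. Pads are 16 mm wide; open, the fingers measure 119 mm over their backs; the gripper's body (75 mm by 177 mm) begins 78 mm behind the grasp point.
Start: joints at [1.123, 0.3, 1.521, -0, 1.321, -0.067], TCP at [0.204, 0.511, 0.196] pointing down, gripper open.
Joint ranges: [-3.03, 3.03], [-0.79, 2.21], [0.23, 2.52], [-1.04, 4.18], [0, 3.07], [-2.55, 2.55]. Speed limits (rad/s): [2.22, 2.22, 2.57, 3.14, 3.14, 3.14].

INTERFACE

Orientations are given as [roll, pitch, yaw] about the fixed x, y, z axes, in that order (R = Rz(yaw) Ry(pitch) Rx(roll)).
In Python, from station import ctrl gives the robot as it stands. The module is installed in compiled form; this text tells all that it offers.
- The arm moves only by the tool move_arm, never from a script. Its argument "targets" is a list of rows, each a list of 7 numbers: the opening, from -1 (shut) to 1 (fully open), then the shift along the tool's x, y, z in units of 50 mm (1.0 is 50 mm), then the turn, a rotation vector about the tool's x, y, z in rad. A call has 1 to 12 rows; each row is the pose to reach, as a shift and turn from the pose commanded when the call began, along the tool's axes at that moment; what a row does not reach only later rows make up. A row lasts 1/10 s, in which the tool goes at most 50 mm and 8.59 degrees, less where a joint would pass 70% of its speed; a pose out of reach is approached as far as the arm can. A call with a gripper value outside its range is refused whole. The fingers move at their own pace and stop on an object; "grip_force" is the grip in N (left out, the last holds). Time passes only in rows, so rows that repeat a pose let the fingers close. It gives the time, the measured TCP pose, the force, the opening and the grip force at its end, in the units of the state.
- ctrl.get_obs(): the state, without advancing time (a new reading comes with each control period).
- ctrl.camera(name): name is "scene" or "top" or "wrist"; returns (picture, depth): 400x640x3 uint8, red, green, blue; 400x640 float32, m along the optical axis (not along the pixel's ray), 0 where there is no reading.
- ctrl.camera_params(name): a dict with "intrinsics" (3x3 intrinsics, pixels), "rvec" (rotation vector, rad) and "tvec" (3), from world to camera coordinates, as OpenCV has them; the wrist camera has in their place "T_tool_cam" (4x4, takes a point from camera to tool coordinates, whose origin is the TCP and whose axes are the flange's). Camera axes: x right, y down, z forward; pixel columns grow to the right and rows downward; lengths in m; the calibration is good to about 2 mm. A picture is of the moment at which its call begins: read the wrist's pose just before it. camera_params takes no time and is no camera call.
- ctrl.hand_in(): hands the job in; it is judged then, once.
Trained networks look in the newest picture that a camera, given by its name, has taken for a name from the list of things; names that differ only in an ending like _2 or _b are one class to them, and where a whole thing is asked for, a point or a joint stands for the part that bears it (a point fixed in the world has none). Each returns a list of dicts, best first, with "score" (0 to 1); they miss things now and then, are a little off and sometimes report something else, mostly with a low value. They report only what shows in the picture. A call takes as long as a camera call.
- ctrl.cut_out(camera, target): "region" (400x640 bool, what is visible of it) and "point" ([column, row] in pixels, amid what is visible of it).
- ctrl.tip_of(camera, target): "point" ([column, row] in pixels: a listed point, or the origin of a listed thing).
The state is a dict: "time_s": time; "qpos": joint angles; "joint_vel": joint speeds; "tau": joint torques, N m; "ee_pos": TCP position; "eef_rot": TCP orientation; "force": force on the tool from outside, world axes, zero at the start; "moment": the same for the moment, N m; "grip_width": finger opening in m; "grip_force": force on a finger pad.
Only numpy, scipy, OpenCV 4.12 (cv2) and the standard library are available. Lean on these libraries where they do the work, as an engineer would, in place of code of your own. Each camera call takes 0.05 s, during which the arm holds its last target. There are 200 camera calls.

## Working session

There is one attempt and no reset: what is moved stays moved. The work goes in short steps, Python scripts to look and compute and a tool call to move; the robot and the scene stay as the last step left them, time stands still between calls to the robot, and variables do not carry over. Pictures are saved under pics/ and viewed, at most 14 in all, crops included, and the job is handed in when it is done.

Besides the shell and the picture viewer there is one more tool, called after "Call:" as name(argument=value, ...) on one line, values as JSON. move_arm: Moves the arm, as the interface text tells. Its arguments: {"type":"object","properties":{"targets":{"type":"array"},"grip_force":{"type":"number"}},"required":["targets"]}

```bash
mkdir -p pics; cat > h.py <<'E'
import numpy as np, cv2
from scipy.spatial.transform import Rotation as R
from station import ctrl
def cam(name):
    o=ctrl.get_obs(); pic,d=ctrl.camera(name); p=ctrl.camera_params(name); K=np.array(p["intrinsics"])
    if name=="wrist":
        T=np.eye(4); T[:3,:3]=R.from_euler('xyz',o["eef_rot"]).as_matrix() if len(o["eef_rot"])==3 else np.array(o["eef_rot"]); T[:3,3]=o["ee_pos"]
        C=T@np.array(p["T_tool_cam"])
    else:
        W=np.eye(4); W[:3,:3]=cv2.Rodrigues(np.array(p["rvec"],float))[0]; W[:3,3]=np.ravel(p["tvec"]); C=np.linalg.inv(W)
    return pic,d,K,C
def cloud(d,K,C):
    v,u=np.mgrid[:400,:640]; P=np.stack([(u-K[0,2])/K[0,0]*d,(v-K[1,2])/K[1,1]*d,d],-1)
    P=P@C[:3,:3].T+C[:3,3]; P[d<=0]=np.nan; return P
def ray(px,K,C,z):
    r=C[:3,:3]@np.array([(px[0]-K[0,2])/K[0,0],(px[1]-K[1,2])/K[1,1],1]); return C[:3,3]+r*(z-C[2,3])/r[2]
def save(n,pic): cv2.imwrite(f"pics/{n}.png",pic[...,::-1])
def top(P,m,band=.006):
    "rect of the top face inside mask: centre, size, yaw, z"
    q=P[m]; q=q[~np.isnan(q[:,0])]; z=np.percentile(q[:,2],95); q=q[abs(q[:,2]-z)<band]
    r=cv2.minAreaRect((q[:,:2]*1000).astype(np.float32)); return np.round(r[0],1),np.round(r[1],1),round(r[2],1),round(z*1000,1),len(q)
def pose():
    o=ctrl.get_obs(); return round(o["time_s"],2),np.round(o["ee_pos"],4),np.round(o["eef_rot"],3),np.round(o["force"],1),round(o["grip_width"],4)
E
python3 - <<'E'
from h import *
print(ctrl.get_obs())
for n in("scene","top"):
    pic,d,K,C=cam(n); save(n+"0",pic); print(n,C.round(3).tolist(),K.tolist(),(d>0).mean())
    P=cloud(d,K,C)
    for t in ["jig","bin","spacer20_c","spacer26_c","spacer32_c","spacer38_c","offcut1_c","offcut2_c","offcut3_c","offcut4_c","offcut5_c","lever_knob","water","tub","tape","mallet","screwdriver"]:
        for x in ctrl.cut_out(n,t)[:2]:
            if x["score"]>.2:
                try: print(t,round(x["score"],2),np.round(x["point"]),top(P,x["region"]))
                except Exception as e: print(t,"err",e)
E
```

```text
{'time_s': 0.0, 'qpos': array([ 1.12340730e+00,  3.00452885e-01,  1.52158363e+00, -8.59447821e-06,
        1.32069656e+00, -6.65943333e-02]), 'joint_vel': array([-0.00151468,  0.00139115,  0.00134847, -0.00063665, -0.00049842,
        0.00025857]), 'tau': array([-3.84825780e-04, -5.31809235e+01, -3.52741134e+01,  7.08858669e-02,
        2.44285382e-02, -1.56794345e-04]), 'ee_pos': array([0.20429516, 0.51035459, 0.19509525]), 'eef_rot': array([-3.14045421e+00, -6.75832060e-05,  2.76080005e+00]), 'force': array([-0.29877026,  0.37845599, -1.14265206]), 'moment': array([-0.00013432,  0.02711932, -0.00818527]), 'grip_force': 0.0, 'grip_width': 0.09407989998256394}
scene [[0.893, 0.352, -0.281, 0.848], [0.451, -0.698, 0.556, -0.546], [-0.0, -0.623, -0.782, 0.938], [0.0, 0.0, 0.0, 1.0]] [[365.9236096651667, 0.0, 319.93082894976897], [0.0, 365.9236096651667, 202.44456011291138], [0.0, 0.0, 1.0]] 0.99587109375
jig 0.94 [309. 230.] (array([552.6,  81. ]), array([126.9,  23.4]), 7.4, np.float64(95.8), 230)
jig 0.48 [305. 222.] (array([512.3,  18.5]), array([42.5, 19. ]), 10.4, np.float64(43.8)
[... 3648 characters left out ...]
4(130.7), 32)
water 0.84 [268. 114.] (array([792.7, 222.4]), array([25.1, 25.8]), 7.2, np.float64(210.6), 74)
water 0.28 [224. 228.] (array([450.1, 362.5]), array([30.5, 43.9]), 70.0, np.float64(74.8), 122)
tub 0.93 [374. 123.] (array([768.1, -92.9]), array([73.9, 73.6]), 85.8, np.float64(105.0), 354)
tape 0.57 [338. 126.] (array([751.2,  28.1]), array([86.7, 87. ]), 89.6, np.float64(27.8), 175)
mallet 0.75 [167. 264.] (array([377., 508.]), array([ 84.8, 255.6]), 68.1, np.float64(30.9), 470)
mallet 0.29 [343. 214.] (array([545.3,  80.1]), array([109.2,  21.2]), 6.5, np.float64(95.0), 194)
screwdriver 0.71 [431. 268.] (array([ 329.3, -248.6]), array([18.8, 98.7]), 11.4, np.float64(30.3), 123)
```

```bash
python3 - <<'E'
import cv2
a=cv2.imread("pics/scene0.png")[100:380,180:460];b=cv2.imread("pics/top0.png")[100:290,150:540]
cv2.imwrite("pics/s0c.png",cv2.resize(a,(600,600),interpolation=cv2.INTER_CUBIC));cv2.imwrite("pics/t0c.png",cv2.resize(b,(780,380),interpolation=cv2.INTER_CUBIC))
E
```

```text
(no output)
```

View pics/s0c.png

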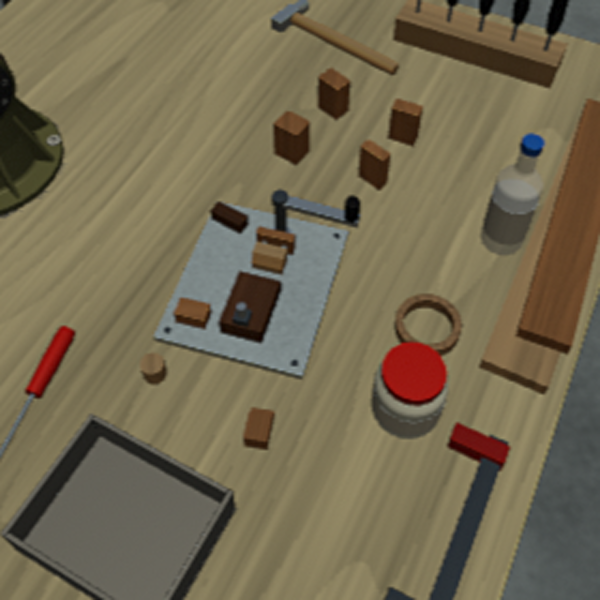

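View pics/t0c.png

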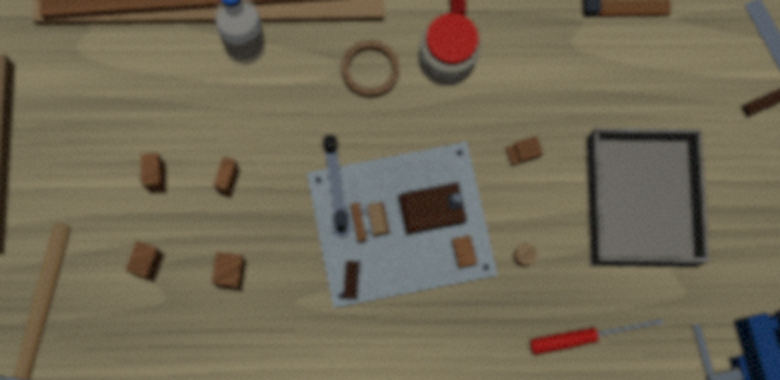

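The crops show the jig with its board around top-crop (400,225), the four spacers on the left at (150,170), (226,177), (144,260) and (228,270), and the bin on the right. I can see four offcuts: the dark bar (350,280), a block (463,251), the dowel (524,254) and the lipped block (524,150). Next I'll look from above with the wrist camera.

```bash
cat >> h.py <<'E'
def plan(*wps):
    "rows from the present pose to waypoints (x,y,z mm, yaw deg)"
    o=ctrl.get_obs(); R0=R.from_euler('xyz',o["eef_rot"]); p=np.array(o["ee_pos"])
    for x,y,z,yaw in wps:
        s=R0.inv().apply(np.array([x,y,z])/1000-p)/.05
        r=(R0.inv()*R.from_euler('xyz',[np.pi,0,np.radians(yaw)])).as_rotvec()
        n=max(np.abs(np.linalg.norm(s)),np.linalg.norm(r)/.15)
        print((x,y,z,yaw),np.round(s,3).tolist(),np.round(r,3).tolist(),"rows",round(n,1))
E
python3 - <<'E'
from h import *
plan((400,150,350,115),(480,0,380,100))
E
```

```text
(400, 150, 350, 115) [-6.312, -5.241, -3.087] [-0.0, -0.0, 0.754] rows 8.8
(480, 0, 380, 100) [-8.912, -7.432, -3.687] [-0.0, -0.0, 1.015] rows 12.2
```

Call:
move_arm(targets=[[1,-1,-1,-2,0,0,0.15],[1,-6.3,-5.2,-3.1,0,0,0.75],[1,-6.3,-5.2,-3.1,0,0,0.75],[1,-8.9,-7.43,-3.7,0,0,1.015],[1,-8.9,-7.43,-3.7,0,0,1.015],[1,-8.9,-7.43,-3.7,0,0,1.015],[1,-8.9,-7.43,-3.7,0,0,1.015],[1,-8.9,-7.43,-3.7,0,0,1.015],[1,-8.9,-7.43,-3.7,0,0,1.015],[1,-8.9,-7.43,-3.7,0,0,1.015],[1,-8.9,-7.43,-3.7,0,0,1.015],[1,-8.9,-7.43,-3.7,0,0,1.015]])

```text
time_s: 3.0
ee_pos: [0.4709, 0.0149, 0.3766]
eef_rot: [3.141, 0.0, 1.746]
force: [0.8, 0.4, 0.7]
grip_width: 0.094
grip_force: 0.0
```

Call:
move_arm(targets=[[1,0,0,0,0,0,0],[1,0,0,0,0,0,0],[1,0,0,0,0,0,0]])

```text
time_s: 3.3
ee_pos: [0.47, 0.0178, 0.3756]
eef_rot: [-3.141, -0.0, 1.747]
force: [-0.4, 0.5, 0.3]
grip_width: 0.0939
grip_force: 0.0
```

```bash
python3 - <<'E'
from h import *
print(pose()); pic,d,K,C=cam("wrist"); save("w1",pic); print(C.round(3).tolist(),K[0,0]); np.savez("w1",d=d,K=K,C=C)
E
```

```text
(3.3, array([0.47  , 0.0178, 0.3756]), array([-3.141, -0.   ,  1.747]), array([-0.4,  0.5,  0.3]), 0.0939)
[[0.985, 0.169, 0.041, 0.459], [0.174, -0.956, -0.236, 0.087], [-0.001, 0.24, -0.971, 0.565], [0.0, 0.0, 0.0, 1.0]] 296.35689226020014
```

View pics/w1.png

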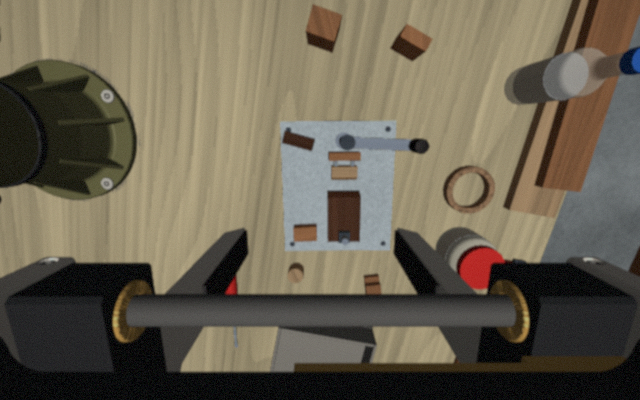

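The wrist view shows the jig square to the picture: board at (282–395,122–250), pad at (344,172), rail top at (344,216), lever nearly open with its knob at (418,146). Only four offcuts are there. Now I'll get the jig frame from the point cloud.

```bash
python3 - <<'E'
from h import *
f=np.load("w1.npz"); P=cloud(f["d"],f["K"],f["C"]); print(P.shape)
m=np.zeros((400,640),bool); m[118:255,275:400]=1
q=P[m]; z=q[:,2]*1000
print(np.histogram(z,bins=np.arange(-6,120,3)))
b=q[(z>7.5)&(z<17)]; r=cv2.minAreaRect((b[:,:2]*1000).astype(np.float32)); print("board",r)
hull=cv2.convexHull((b[:,:2]*1000).astype(np.float32)); print(cv2.boxPoints(r))
def rect(v0,v1,u0,u1,lo,hi):
    q=P[v0:v1,u0:u1].reshape(-1,3)*1000; q=q[(q[:,2]>lo)&(q[:,2]<hi)]; print(cv2.minAreaRect(q[:,:2].astype(np.float32)),np.median(q[:,2]),len(q))
rect(164,184,325,365,37,50); rect(184,250,320,370,37,50)
rect(148,163,325,365,37,60)
rect(130,160,330,430,75,105);rect(130,160,400,440,110,140)
# second view: top and scene, pad-height surfaces
for n in("scene",):
    pic,d,K,C=cam(n);Q=cloud(d,K,C)*1000
    c=Q[(Q[...,2]>38)&(Q[...,2]<46)&(abs(Q[...,0]-515)<60)&(Q[...,1]>-95)&(Q[...,1]<35)]
    a=np.radians(10); X=np.c_[c[:,0]*np.cos(a)+c[:,1]*np.sin(a),-c[:,0]*np.sin(a)+c[:,1]*np.cos(a)]
    print(np.histogram(X[:,1],bins=np.arange(-185,-40,4)))
c=P.reshape(-1,3)*1000; c=c[(c[:,2]>38)&(c[:,2]<46)&(abs(c[:,0]-515)<60)&(c[:,1]>-95)&(c[:,1]<35)]
X=np.c_[c[:,0]*np.cos(a)+c[:,1]*np.sin(a),-c[:,0]*np.sin(a)+c[:,1]*np.cos(a)];print(np.histogram(X[:,1],bins=np.arange(-185,-40,4)))
E
```

```text
(400, 640, 3)
(array([   6, 1465, 1074,    0,   17, 5992, 4277,  101,   38,   76,   74,
         65,  156,  584,  183, 1043,  670,  203,    8,   42,   31,    5,
          2,    6,    5,    0,   34,    5,    0,    0,    0,    1,    5,
        333,  242,  154,    1,    0,    0,    0,    0]), array([ -6,  -3,   0,   3,   6,   9,  12,  15,  18,  21,  24,  27,  30,
        33,  36,  39,  42,  45,  48,  51,  54,  57,  60,  63,  66,  69,
        72,  75,  78,  81,  84,  87,  90,  93,  96,  99, 102, 105, 108,
       111, 114, 117]))
board ((508.643798828125, -13.133743286132812), (210.3052520751953, 250.42161560058594), 10.52955150604248)
[[ 382.3805    90.75275]
 [ 428.1432  -155.45197]
 [ 634.9071  -117.02023]
 [ 589.1444   129.18448]]
((511.6861267089844, 24.479900360107422), (46.18137741088867, 19.939193725585938), 10.10249137878418) 41.56558855922255 313
((528.2269897460938, -60.92335891723633), (58.73519515991211, 88.15786743164062), 10.383797645568848) 41.70887668517986 1374
((506.9327697753906, 51.671661376953125), (54.195369720458984, 14.072635650634766), 9.90003490447998) 45.667414
[... 398 characters left out ...]
14,  2,  0,
        0,  0]), array([-185, -181, -177, -173, -169, -165, -161, -157, -153, -149, -145,
       -141, -137, -133, -129, -125, -121, -117, -113, -109, -105, -101,
        -97,  -93,  -89,  -85,  -81,  -77,  -73,  -69,  -65,  -61,  -57,
        -53,  -49,  -45,  -41]))
(array([31, 44, 51, 69, 64, 64, 64, 64, 65, 63, 66, 74, 80, 69, 70, 66, 66,
       67, 90,  6,  0,  0,  0,  0,  0,  0,  0, 26, 58, 74, 50, 53, 31,  0,
        0,  0]), array([-185, -181, -177, -173, -169, -165, -161, -157, -153, -149, -145,
       -141, -137, -133, -129, -125, -121, -117, -113, -109, -105, -101,
        -97,  -93,  -89,  -85,  -81,  -77,  -73,  -69,  -65,  -61,  -57,
        -53,  -49,  -45,  -41]))
```

```bash
cat >> h.py <<'E'
def find(names,cams=("scene",)):
    for n in cams:
        pic,d,K,C=cam(n); P=cloud(d,K,C)
        for t in names:
            for x in ctrl.cut_out(n,t)[:1]:
                try: print(n,t,round(x["score"],2),top(P,x["region"]))
                except Exception as e: print(t,"err",e)
E
python3 - <<'E'
from h import *
print(np.round(ctrl.get_obs()["qpos"],2))
plan((461.5,-107.5,100,10),(461.5,-107.5,29,10))
E
```

```text
[-0.04  0.05  1.41  0.    1.69 -0.22]
(461.5, -107.5, 100, 10) [-2.443, -0.608, 5.516] [-0.0, -0.0, 1.573] rows 10.5
(461.5, -107.5, 29, 10) [-2.443, -0.608, 6.936] [-0.0, -0.0, 1.573] rows 10.5
```

Call:
move_arm(targets=[[1,-2.44,-0.61,5.0,0,0,1.57],[1,-2.44,-0.61,5.0,0,0,1.57],[1,-2.44,-0.61,5.0,0,0,1.57],[1,-2.44,-0.61,5.0,0,0,1.57],[1,-2.44,-0.61,5.0,0,0,1.57],[1,-2.44,-0.61,5.0,0,0,1.57],[1,-2.44,-0.61,5.0,0,0,1.57],[1,-2.44,-0.61,5.0,0,0,1.57],[1,-2.44,-0.61,5.0,0,0,1.57],[1,-2.44,-0.61,5.0,0,0,1.57],[1,-2.44,-0.61,5.0,0,0,1.57],[1,-2.44,-0.61,5.0,0,0,1.57]])

```text
time_s: 4.6
ee_pos: [0.4616, -0.1075, 0.126]
eef_rot: [3.141, -0.0, 0.176]
force: [-0.7, 0.2, -0.2]
grip_width: 0.094
grip_force: 0.0
```

```bash
python3 - <<'E'
from h import *
print(pose()); find(["offcut1_c","offcut3_c","offcut4_c","offcut5_c"])
plan((461.5,-107.5,70,10),(461.5,-107.5,29,10))
E
```

```text
(4.6, array([ 0.4616, -0.1075,  0.126 ]), array([ 3.141, -0.   ,  0.176]), array([-0.7,  0.2, -0.2]), 0.094)
scene offcut1_c 0.4 (array([552.,  82.]), array([126.3,  24.1]), 8.7, np.float64(95.5), 214)
scene offcut3_c 0.64 (array([420.7,  60.9]), array([23.8, 55.3]), 86.2, np.float64(36.8), 91)
scene offcut4_c 0.45 (array([793.9, 220.1]), array([25.7, 26.6]), 21.5, np.float64(208.5), 73)
scene offcut5_c 0.47 (array([ 618. , -211.3]), array([30.3, 37.1]), 17.5, np.float64(28.3), 153)
(461.5, -107.5, 70, 10) [-0.0, -0.014, 1.118] [0.0, -0.0, 0.003] rows 1.1
(461.5, -107.5, 29, 10) [-0.0, -0.014, 1.938] [0.0, -0.0, 0.003] rows 1.9
```

Call:
move_arm(targets=[[1,0,0,1,0,0,0],[1,0,0,1.94,0,0,0],[1,0,0,1.94,0,0,0],[1,0,0,1.94,0,0,0],[-1,0,0,1.94,0,0,0],[-1,0,0,1.94,0,0,0],[-1,0,0,1.94,0,0,0],[-1,0,0,1.94,0,0,0],[-1,0,0,1.94,0,0,0],[-1,0,0,1,0,0,0],[-1,0,0,0,0,0,0],[-1,0,0,-0.5,0,0,0]], grip_force=20)

```text
time_s: 6.05
ee_pos: [0.4625, -0.1087, 0.1548]
eef_rot: [3.14, -0.004, 0.176]
force: [0.1, 0.4, -0.5]
grip_width: 0.0332
grip_force: 0.0
```

Call:
move_arm(targets=[[-1,0,1,0,0,0,0],[-1,0,4.7,0,0,0,0],[-1,0,4.7,0,0,0,0],[-1,0,4.7,0,0,0,0],[-1,0,4.7,0,0,0,0],[-1,0,4.7,0,0,0,0],[-1,0,4.7,0.9,0,0,0],[-1,0,4.7,1.8,0,0,0],[-1,0,4.7,1.8,0,0,0],[0.1,0,4.7,1.8,0,0,0],[0.1,0,4.7,1.8,0,0,0],[0.1,0,4.7,0.5,0,0,0]])

```text
time_s: 7.25
ee_pos: [0.5011, -0.3384, 0.1083]
eef_rot: [-3.136, 0.005, 0.176]
force: [-0.1, -0.8, -0.8]
grip_width: 0.0211
grip_force: 0.0
```

```bash
python3 - <<'E'
from h import *
print(pose()); find(["offcut3_c","offcut4_c","offcut5_c"],("scene","top"))
plan((618,-211,110,106),(618,-211,16,106))
E
```

```text
(7.25, array([ 0.5011, -0.3384,  0.1083]), array([-3.136,  0.005,  0.176]), array([-0.1, -0.8, -0.8]), 0.0211)
scene offcut3_c 0.58 (array([420.5,  60.3]), array([23. , 54.7]), 84.9, np.float64(36.8), 97)
scene offcut4_c 0.7 (array([ 457.1, -198.8]), array([29.2, 27.8]), 19.9, np.float64(32.5), 88)
scene offcut5_c 0.5 (array([ 618.3, -211. ]), array([29.7, 37.5]), 16.4, np.float64(28.3), 155)
top offcut3_c 0.45 (array([421.6,  61.7]), array([20.5, 53.7]), 89.1, np.float64(40.2), 71)
top offcut4_c 0.63 (array([450.7, 363.5]), array([30.8, 45.2]), 71.8, np.float64(75.8), 107)
top offcut5_c 0.52 (array([ 618.3, -210.1]), array([29.9, 36.7]), 18.7, np.float64(30.9), 73)
(618, -211, 110, 106) [2.724, -2.13, 0.011] [-0.001, -0.0, -1.674] rows 11.2
(618, -211, 16, 106) [2.725, -2.129, 1.891] [-0.001, -0.0, -1.674] rows 11.2
```

```bash
cat >> h.py <<'E'
def at(x,y,zlo,zhi,r=45,n="scene"):
    "top-face rect of whatever stands near x,y (mm) between heights"
    pic,d,K,C=cam(n); c=cloud(d,K,C).reshape(-1,3)*1000
    c=c[(np.hypot(c[:,0]-x,c[:,1]-y)<r)&(c[:,2]>zlo)&(c[:,2]<zhi)]
    if len(c)<5: print("nothing",len(c)); return
    q=cv2.minAreaRect(c[:,:2].astype(np.float32)); print(n,np.round(q[0],1),np.round(q[1],1),round(q[2],1),round(np.median(c[:,2]),1),len(c))
E
python3 - <<'E'
from h import *
at(461,-107,32,45,38); at(500,-340,10,55,60)
plan((461.5,-107.5,150,10),(461.5,-107.5,29,10))
E
```

```text
scene [ 461.2 -107.3] [44.4 30.2] 9.4 35.8 132
scene [ 500.2 -350.5] [91.6 97.2] 88.8 31.6 179
(461.5, -107.5, 150, 10) [0.004, -4.716, -0.79] [-0.001, 0.001, 0.001] rows 4.8
(461.5, -107.5, 29, 10) [0.005, -4.714, 1.63] [-0.001, 0.001, 0.001] rows 5.0
```

The fingers are slower than I allowed for, so the block was not gripped and is still in place. I'll go back with the fingers part-open.

Call:
move_arm(targets=[[0.2,0,-1,-0.8,0,0,0],[0.2,0,-4.72,-0.8,0,0,0],[0.2,0,-4.72,-0.8,0,0,0],[0.2,0,-4.72,-0.8,0,0,0],[0.2,0,-4.72,-0.8,0,0,0],[0.2,0,-4.72,-0.8,0,0,0],[0.2,0,-4.72,-0.8,0,0,0],[0.2,0,-4.72,0.2,0,0,0],[0.2,0,-4.72,1.2,0,0,0],[0.2,0,-4.72,1.63,0,0,0],[0.2,0,-4.72,1.63,0,0,0],[0.2,0,-4.72,1.63,0,0,0]])

```text
time_s: 8.95
ee_pos: [0.4618, -0.1084, 0.0298]
eef_rot: [3.142, 0.0, 0.175]
force: [0.7, 0.6, 0.4]
grip_width: 0.0566
grip_force: 0.0
```

Call:
move_arm(targets=[[-1,0,0,0,0,0,0],[-1,0,0,0,0,0,0],[-1,0,0,0,0,0,0],[-1,0,0,0,0,0,0],[-1,0,0,0,0,0,0],[-1,0,0,0,0,0,0],[-1,0,0,0,0,0,0],[-1,0,0,-1,0,0,0],[-1,0,0,-2.4,0,0,0],[-1,0,0,-2.4,0,0,0],[-1,0,0,-2.4,0,0,0]], grip_force=20)

```text
time_s: 10.05
ee_pos: [0.4627, -0.1078, 0.1523]
eef_rot: [3.139, -0.005, 0.176]
force: [-0.8, -0.1, -0.8]
grip_width: 0.0004
grip_force: 0.0
```

Call:
move_arm(targets=[[-1,0,1,0,0,0,0],[-1,0,4.7,0,0,0,0],[-1,0,4.7,0,0,0,0],[-1,0,4.7,0,0,0,0],[-1,0,4.7,0,0,0,0],[-1,0,4.7,0,0,0,0],[-1,0,4.7,0.9,0,0,0],[-1,0,4.7,1.8,0,0,0],[-1,0,4.7,1.8,0,0,0]])

```text
time_s: 10.95
ee_pos: [0.4995, -0.336, 0.0527]
eef_rot: [-3.133, 0.008, 0.176]
force: [0.0, 0.5, -0.2]
grip_width: 0.0002
grip_force: 0.0
```

Call:
move_arm(targets=[[0.2,0,0,0,0,0,0],[0.2,0,0,0,0,0,0],[0.2,0,0,0,0,0,0],[0.2,0,0,0,0,0,0],[0.2,0,0,-1.5,0,0,0],[0.2,0,0,-1.5,0,0,0],[0.2,0,0,-1.5,0,0,0]])

```text
time_s: 11.65
ee_pos: [0.504, -0.3399, 0.1392]
eef_rot: [3.136, -0.005, 0.176]
force: [-1.1, 0.6, -0.2]
grip_width: 0.0527
grip_force: 0.0
```

```bash
python3 - <<'E'
from h import *
print(pose());at(461,-107,32,45,38); at(500,-340,10,55,60)
at(457,-199,18,45,35);at(618,-211,18,45,35)
plan((457,-199,150,10),(457,-199,18,10))
E
```

```text
(11.65, array([ 0.504 , -0.3399,  0.1392]), array([ 3.136, -0.005,  0.176]), array([-1.1,  0.6, -0.2]), 0.0527)
scene [ 460.3 -107.8] [45.1 30.9] 8.9 36.0 137
scene [ 500.1 -343.6] [ 77.6 112.7] 88.8 29.0 214
scene [ 456.2 -199.5] [29.8 30.4] 70.9 29.6 112
scene [ 618.3 -211.2] [30.1 36.3] 16.4 25.9 165
(457, -199, 150, 10) [-0.4, -2.906, -0.331] [-0.001, 0.001, 0.001] rows 3.0
(457, -199, 18, 10) [-0.397, -2.902, 2.309] [-0.001, 0.001, 0.001] rows 3.7
```

Closed on nothing, although the block has barely moved. I'll repeat the grasp and check the grip before lifting.

```bash
python3 - <<'E'
from h import *
plan((460.5,-107.7,150,10),(460.5,-107.7,28,10))
E
```

```text
(460.5, -107.7, 150, 10) [-0.012, -4.691, -0.329] [-0.001, 0.001, 0.001] rows 4.7
(460.5, -107.7, 28, 10) [-0.009, -4.688, 2.111] [-0.001, 0.001, 0.001] rows 5.1
```

Call:
move_arm(targets=[[0.3,0,-1,-0.3,0,0,0],[0.3,0,-4.69,-0.3,0,0,0],[0.3,0,-4.69,-0.3,0,0,0],[0.3,0,-4.69,-0.3,0,0,0],[0.3,0,-4.69,-0.3,0,0,0],[0.3,0,-4.69,-0.3,0,0,0],[0.3,0,-4.69,0.6,0,0,0],[0.3,0,-4.69,1.5,0,0,0],[0.3,0,-4.69,2.11,0,0,0],[0.3,0,-4.69,2.11,0,0,0],[0.3,0,-4.69,2.11,0,0,0]])

```text
time_s: 12.95
ee_pos: [0.4616, -0.1084, 0.0291]
eef_rot: [-3.141, 0.001, 0.175]
force: [0.3, 0.5, 0.8]
grip_width: 0.061
grip_force: 0.0
```

Call:
move_arm(targets=[[-1,0,0,0,0,0,0],[-1,0,0,0,0,0,0],[-1,0,0,0,0,0,0],[-1,0,0,0,0,0,0],[-1,0,0,0,0,0,0],[-1,0,0,0,0,0,0],[-1,0,0,0,0,0,0],[-1,0,0,0,0,0,0]], grip_force=30)

```text
time_s: 13.75
ee_pos: [0.4615, -0.108, 0.0288]
eef_rot: [-3.142, 0.0, 0.176]
force: [1.1, -0.6, 0.2]
grip_width: 0.0014
grip_force: 0.0
```

```bash
python3 - <<'E'
from h import *
print(pose());pic,d,K,C=cam("scene");save("g1",cv2.resize(pic[180:320,180:340],(640,560),interpolation=cv2.INTER_CUBIC))
E
```

```text
(13.75, array([ 0.4615, -0.108 ,  0.0288]), array([-3.142,  0.   ,  0.176]), array([ 1.1, -0.6,  0.2]), 0.0014)
```

View pics/g1.png

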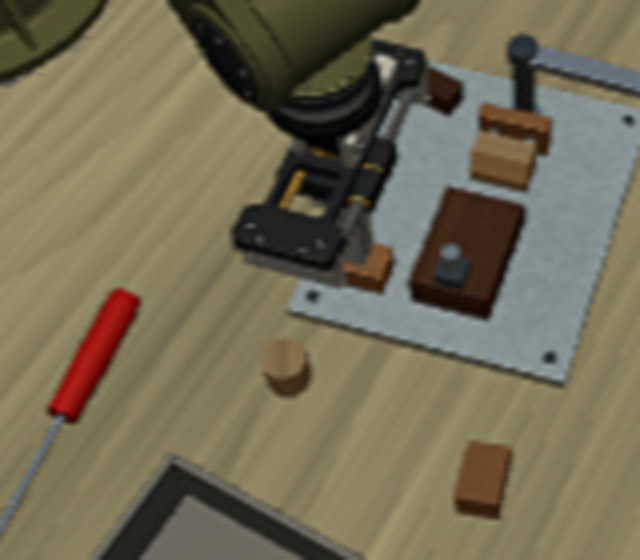

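The picture shows the fingers left of the block (crop (345,255) against the block at (368,265)). I'll measure where they really are.

```bash
python3 - <<'E'
from h import *
p,d,K,C=cam("scene");c=cloud(d,K,C).reshape(-1,3)*1000
a=np.array([461.5,-108]); t=np.radians(10)
u=(c[:,:2]-a)@np.array([[np.cos(t),np.sin(t)],[np.sin(t),-np.cos(t)]]).T
for z0 in range(12,150,8):
    m=(c[:,2]>z0)&(c[:,2]<z0+8)&(abs(u[:,0])<75)&(abs(u[:,1])<100)
    if m.sum()>3: print(z0,m.sum(),"tool x",np.percentile(u[m,0],[2,25,50,75,98]).round(),"tool y",np.percentile(u[m,1],[2,25,50,75,98]).round())
pic,d,K,C=cam("wrist");save("w2",pic)
for n in("scene",):
  for x in ctrl.cut_out(n,"offcut1_c"): print(x["score"],x["point"])
E
```

```text
12 409 tool x [-36.  -1.  18.  33.  72.] tool y [-98. -49.  12.  28.  43.]
20 41 tool x [-26.  -6.  10.  52.  74.] tool y [-9. 11. 12. 83. 99.]
28 139 tool x [-34. -23. -11.  14.  69.] tool y [-11.  11.  78.  89.  99.]
36 259 tool x [ 6. 45. 53. 63. 74.] tool y [-74. -53. -32.  -4.  12.]
44 32 tool x [ 4. 47. 58. 66. 74.] tool y [-71. -41.  -6.   8.  13.]
52 28 tool x [-4.  8. 36. 70. 74.] tool y [-10.   3.   6.  13.  15.]
60 19 tool x [-0.  6.  8. 38. 74.] tool y [-8.  3.  5. 13. 14.]
68 23 tool x [ 3.  7. 68. 71. 74.] tool y [-7. -4.  1.  5. 14.]
76 12 tool x [ 5.  7.  8.  8. 72.] tool y [-10.  -2.   5.  12.  15.]
84 7 tool x [5. 6. 8. 8. 9.] tool y [-4. -0. 10. 13. 14.]
92 5 tool x [-3. -2.  8.  8. 10.] tool y [ 3.  8. 10. 12. 13.]
132 23 tool x [-23. -10.  -3.  18.  31.] tool y [-76.  22.  80.  81.  82.]
140 77 tool x [-31. -12.  13.  31.  33.] tool y [-76.  19.  25.  81.  83.]
148 125 tool x [-14.  21.  25.  28.  33.] tool y [-72. -40.  22.  34.  82.]
```

View pics/w2.png

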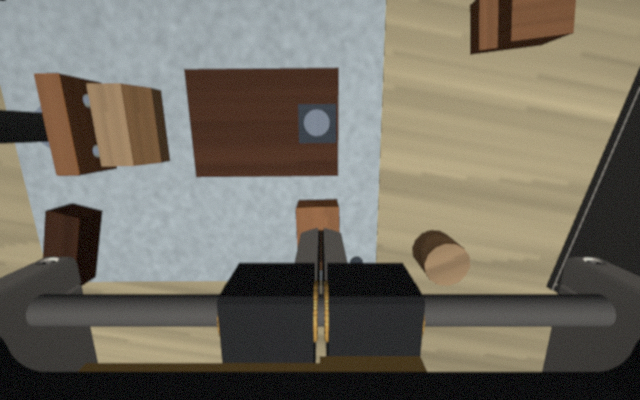

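```bash
python3 - <<'E'
from h import *
pic,d,K,C=cam("wrist");P=cloud(d,K,C)*1000;a=np.array([461.5,-108]); t=np.radians(10);o=ctrl.get_obs()
M=np.array([[np.cos(t),np.sin(t)],[np.sin(t),-np.cos(t)]])
for v in range(196,266,5):
    print(v,[ (np.r_[(P[v,u,:2]-a)@M.T,P[v,u,2]]).round().astype(int).tolist() for u in (290,300,308,314,320,326,333,340,348)])
print(C.round(3).tolist(),ctrl.camera_params("wrist")["T_tool_cam"])
E
```

```text
196 [[25, -23, 11], [25, -15, 12], [25, -10, 11], [25, -5, 12], [25, -1, 12], [25, 3, 12], [25, 8, 11], [25, 13, 11], [25, 19, 12]]
201 [[21, -23, 12], [23, -15, 18], [23, -9, 19], [23, -5, 20], [23, -1, 21], [24, 3, 21], [24, 8, 21], [21, 13, 13], [21, 19, 13]]
206 [[17, -23, 12], [23, -14, 33], [23, -9, 34], [23, -5, 33], [23, -1, 35], [24, 3, 36], [24, 7, 35], [18, 13, 12], [17, 19, 11]]
211 [[14, -23, 12], [20, -14, 35], [20, -9, 35], [20, -5, 36], [20, -1, 36], [20, 3, 36], [21, 7, 36], [14, 13, 12], [14, 19, 12]]
216 [[10, -23, 12], [17, -14, 36], [17, -9, 36], [17, -5, 37], [17, -1, 35], [17, 3, 37], [17, 7, 35], [10, 13, 12], [10, 19, 12]]
221 [[7, -23, 13], [14, -14, 36], [14, -9, 36], [14, -5, 36], [14, -1, 36], [14, 3, 37], [14, 7, 36], [6, 13, 12], [6, 19, 11]]
226 [[3, -23, 13], [10, -14, 35], [10, -9, 36], [10, -5, 36], [11, -1, 37], [11, 3, 37], [11, 7, 37], [3, 13, 12], [3, 19, 13]]
231 [[-1, -23, 12], [7, -14, 36], [11, -8, 47], [10, -5, 45], [9, -1, 41], [11, 3, 47], [11, 7, 46], [-2, 14, 11], [-1, 19, 12]]
236 [[-5, -23, 12], [11, -13, 56], [10, -8, 55], [10, -5, 5
[... 412 characters left out ...]
0, 2, 76], [11, 6, 77], [10, 9, 77], [-17, 20, 12]]
256 [[-21, -24, 12], [10, -11, 82], [10, -7, 83], [11, -4, 84], [9, -1, 79], [10, 2, 83], [11, 5, 84], [11, 9, 83], [-20, 20, 13]]
261 [[-25, -24, 12], [11, -10, 89], [11, -7, 89], [10, -4, 89], [9, -1, 86], [11, 2, 89], [11, 5, 89], [10, 8, 89], [-26, 20, 11]]
[[0.174, -0.956, -0.237, 0.531], [-0.985, -0.169, -0.042, -0.095], [-0.0, 0.24, -0.971, 0.218], [0.0, 0.0, 0.0, 1.0]] [[-4.96104841e-04 -9.70701352e-01 -2.40288658e-01  7.01590299e-02]
 [ 9.99999869e-01 -4.51356023e-04 -2.41263465e-04 -6.04326328e-04]
 [ 1.25739038e-04 -2.40288747e-01  9.70701449e-01 -1.88969427e-01]
 [ 0.00000000e+00  0.00000000e+00  0.00000000e+00  1.00000000e+00]]
```

```bash
python3 - <<'E'
from h import *
f=np.load("w1.npz");d,K=f["d"],f["K"];T=np.array(ctrl.camera_params("wrist")["T_tool_cam"])
P=cloud(d,K,T)*1000
m=(d>0)&(d<.3); m[300:]=0
q=P[m]; 
for s in(-1,1):
    g=q[q[:,1]*s>30]; print(s,"tool z max",np.percentile(g[:,2],[90,98,100]).round(1)); e=g[g[:,2]>np.percentile(g[:,2],93)]; print(e.min(0).round(),e.max(0).round())
E
```

```text
-1 tool z max [-44.5 -19.6  -9.4]
[ -7. -60. -36.] [ 11. -47.  -9.]
1 tool z max [-44.4 -19.6  -8.7]
[ -8.  46. -36.] [11. 58. -9.]
```

The depth shows the fingertips about 9 mm behind the reported TCP, not 14 mm ahead, so they closed above the block. I'll work 23 mm lower and confirm by gripping.

Call:
move_arm(targets=[[0.3,0,0,-0.6,0,0,0],[0.3,0,0,-0.6,0,0,0],[0.3,0,0,-0.6,0,0,0],[0.3,0,0,-0.6,0,0,0],[0.3,0,0,-0.6,0,0,0],[0.3,0,0,-0.6,0,0,0],[0.3,0,0,-0.6,0,0,0],[0.3,0,0,0,0,0,0],[0.3,0,0,0.2,0,0,0],[0.3,0,0,0.4,0,0,0],[0.3,0,0,0.4,0,0,0],[0.3,0,0,0.4,0,0,0]])

```text
time_s: 15.2
ee_pos: [0.4618, -0.108, 0.0093]
eef_rot: [3.141, -0.0, 0.176]
force: [0.5, 0.2, 0.7]
grip_width: 0.0616
grip_force: 0.0
```

Call:
move_arm(targets=[[-1,0,0,0,0,0,0],[-1,0,0,0,0,0,0],[-1,0,0,0,0,0,0],[-1,0,0,0,0,0,0],[-1,0,0,0,0,0,0],[-1,0,0,0,0,0,0],[-1,0,0,0,0,0,0]])

```text
time_s: 15.9
ee_pos: [0.4616, -0.108, 0.009]
eef_rot: [3.142, -0.0, 0.176]
force: [-0.2, -0.0, 2.1]
grip_width: 0.0278
grip_force: 30.0
```

Gripped at 27.8 mm wide with 30 N, which confirms the correction. Taking it to the bin.

Call:
move_arm(targets=[[-1,0,0,-0.6,0,0,0],[-1,0,0,-1.5,0,0,0],[-1,0,0,-2.4,0,0,0],[-1,0,1,-2.4,0,0,0],[-1,0,4.7,-2.4,0,0,0],[-1,0,4.7,-2.4,0,0,0],[-1,0,4.7,-2.4,0,0,0],[-1,0,4.7,-2.4,0,0,0],[-1,0,4.7,-2.4,0,0,0],[-1,0,4.7,-1.5,0,0,0],[-1,0,4.7,-0.5,0,0,0],[-1,0,4.7,-0.5,0,0,0]])

```text
time_s: 17.1
ee_pos: [0.4996, -0.3365, 0.0277]
eef_rot: [-3.133, 0.007, 0.176]
force: [-0.8, 0.4, -0.1]
grip_width: 0.0277
grip_force: 30.0
```

Call:
move_arm(targets=[[0.3,0,0,0,0,0,0],[0.3,0,0,0,0,0,0],[0.3,0,0,0,0,0,0],[0.3,0,0,0,0,0,0],[0.3,0,0,-0.7,0,0,0],[0.3,0,0,-1.7,0,0,0],[0.3,0,0,-1.7,0,0,0],[0.3,0,0,-1.7,0,0,0]])

```text
time_s: 17.9
ee_pos: [0.5034, -0.3398, 0.1216]
eef_rot: [3.138, -0.003, 0.176]
force: [-0.7, 0.9, -0.4]
grip_width: 0.0609
grip_force: 0.0
```

```bash
python3 - <<'E'
from h import *
print(pose());at(461,-107,32,45,38); at(500,-340,10,55,60)
at(457,-199,18,45,35);at(618,-211,18,45,35);at(421,60,30,42,35)
plan((456,-199,120,10),(456,-199,0,10))
E
```

```text
(17.9, array([ 0.5034, -0.3398,  0.1216]), array([ 3.138e+00, -3.000e-03,  1.760e-01]), array([-0.7,  0.9, -0.4]), 0.0609)
nothing 0
scene [ 496.4 -350.4] [ 92. 104.] 88.1 29.6 439
scene [ 456.5 -199.6] [29.2 30.1] 69.2 29.5 114
scene [ 618.3 -211.2] [30.3 37.3] 16.0 26.2 164
scene [420.6  60.3] [22.9 54.3] 87.9 33.8 101
(456, -199, 120, 10) [-0.422, -2.92, -0.036] [-0.001, 0.001, 0.001] rows 3.0
(456, -199, 0, 10) [-0.42, -2.917, 2.364] [-0.001, 0.001, 0.001] rows 3.8
```

Call:
move_arm(targets=[[0.3,-0.41,-1,0,0,0,0],[0.3,-0.41,-2.92,0,0,0,0],[0.3,-0.41,-2.92,0,0,0,0],[0.3,-0.41,-2.92,0,0,0,0],[0.3,-0.41,-2.92,0.9,0,0,0],[0.3,-0.41,-2.92,1.8,0,0,0],[0.3,-0.41,-2.92,2.36,0,0,0],[0.3,-0.41,-2.92,2.36,0,0,0],[0.3,-0.41,-2.92,2.36,0,0,0]])

```text
time_s: 19.05
ee_pos: [0.4572, -0.1996, 0.0013]
eef_rot: [-3.141, 0.0, 0.176]
force: [-0.4, 0.1, 0.3]
grip_width: 0.0612
grip_force: 0.0
```

Call:
move_arm(targets=[[-1,0,0,0,0,0,0],[-1,0,0,0,0,0,0],[-1,0,0,0,0,0,0],[-1,0,0,0,0,0,0],[-1,0,0,0,0,0,0],[-1,0,0,0,0,0,0],[-1,0,0,-0.6,0,0,0],[-1,0,0,-1.6,0,0,0],[-1,0,0,-2.3,0,0,0]])

```text
time_s: 19.95
ee_pos: [0.4571, -0.1993, 0.1184]
eef_rot: [3.141, -0.001, 0.176]
force: [0.5, 0.3, 0.3]
grip_width: 0.0315
grip_force: 30.0
```

Call:
move_arm(targets=[[-1,0.6,1,0,0,0,0],[-1,1.93,3.2,0,0,0,0],[-1,1.93,3.2,0,0,0,0],[-1,1.93,3.2,0,0,0,0],[-1,1.93,3.2,0,0,0,0],[-1,1.93,3.2,0.8,0,0,0],[-1,1.93,3.2,1.6,0,0,0],[-1,1.93,3.2,1.6,0,0,0]])

```text
time_s: 20.75
ee_pos: [0.577, -0.3377, 0.0303]
eef_rot: [-3.135, 0.007, 0.176]
force: [-0.4, 0.2, -0.5]
grip_width: 0.0314
grip_force: 30.0
```

Call:
move_arm(targets=[[0.3,0,0,0,0,0,0],[0.3,0,0,0,0,0,0],[0.3,0,0,0,0,0,0],[0.3,0,0,0,0,0,0],[0.3,0,0,-0.7,0,0,0],[0.3,0,0,-1.6,0,0,0],[0.3,0,0,-1.6,0,0,0],[0.3,0,0,-1.6,0,0,0]])

```text
time_s: 21.55
ee_pos: [0.5807, -0.3403, 0.1191]
eef_rot: [3.138, -0.004, 0.176]
force: [-0.3, 0.4, -1.4]
grip_width: 0.0611
grip_force: 0.0
```

```bash
python3 - <<'E'
from h import *
print(pose())
at(457,-199,18,45,35);at(618,-211,18,45,35);at(421,60,30,42,35)
plan((618.3,-211,120,106),(618.3,-211,-1,106))
E
```

```text
(21.55, array([ 0.5807, -0.3403,  0.1191]), array([ 3.138, -0.004,  0.176]), array([-0.3,  0.4, -1.4]), 0.0611)
nothing 0
scene [ 618.  -210.6] [30.3 37.9] 16.8 25.9 165
scene [421.   60.5] [24.4 56.3] 87.6 33.8 102
(618.3, -211, 120, 106) [1.211, -2.396, -0.09] [-0.001, -0.0, -1.674] rows 11.2
(618.3, -211, -1, 106) [1.212, -2.395, 2.33] [-0.001, -0.0, -1.674] rows 11.2
```

Call:
move_arm(targets=[[0.3,1.21,-2.4,0,0,0,-1.67],[0.3,1.21,-2.4,0,0,0,-1.67],[0.3,1.21,-2.4,0,0,0,-1.67],[0.3,1.21,-2.4,0,0,0,-1.67],[0.3,1.21,-2.4,0,0,0,-1.67],[0.3,1.21,-2.4,0,0,0,-1.67],[0.3,1.21,-2.4,0,0,0,-1.67],[0.3,1.21,-2.4,0,0,0,-1.67],[0.3,1.21,-2.4,0,0,0,-1.67],[0.3,1.21,-2.4,0,0,0,-1.67],[0.3,1.21,-2.4,0,0,0,-1.67],[0.3,1.21,-2.4,0,0,0,-1.67]])

```text
time_s: 22.9
ee_pos: [0.6182, -0.211, 0.115]
eef_rot: [-3.141, -0.001, 1.849]
force: [-1.1, -0.2, -0.3]
grip_width: 0.0615
grip_force: 0.0
```

Call:
move_arm(targets=[[0.3,0,0,0.9,0,0,0],[0.3,0,0,1.8,0,0,0],[0.3,0,0,2.34,0,0,0],[0.3,0,0,2.34,0,0,0],[-1,0,0,2.34,0,0,0],[-1,0,0,2.34,0,0,0],[-1,0,0,2.34,0,0,0],[-1,0,0,2.34,0,0,0],[-1,0,0,2.34,0,0,0],[-1,0,0,2.34,0,0,0],[-1,0,0,1.4,0,0,0],[-1,0,0,0,0,0,0]])

```text
time_s: 24.1
ee_pos: [0.6175, -0.2107, 0.0958]
eef_rot: [-3.139, -0.002, 1.846]
force: [1.2, -0.6, 1.2]
grip_width: 0.0296
grip_force: 30.0
```

Call:
move_arm(targets=[[-1,0,0,0,0,0,0],[-1,-1,-0.8,0,0,0,0],[-1,-3.66,-2.78,0,0,0,0],[-1,-3.66,-2.78,0,0,0,0],[-1,-3.66,-2.78,0,0,0,0],[-1,-3.66,-2.78,0,0,0,0],[-1,-3.66,-2.78,0,0,0,0],[-1,-3.66,-2.78,0.8,0,0,0],[-1,-3.66,-2.78,1.7,0,0,0],[-1,-3.66,-2.78,1.7,0,0,0]])

```text
time_s: 25.1
ee_pos: [0.5332, -0.4228, 0.0057]
eef_rot: [-3.138, -0.005, 1.846]
force: [0.2, -0.1, 0.4]
grip_width: 0.0295
grip_force: 30.0
```

Call:
move_arm(targets=[[0.3,0,0,0,0,0,0],[0.3,0,0,0,0,0,0],[0.3,0,0,0,0,0,0],[0.3,0,0,0,0,0,0],[0.3,0,0,-0.7,0,0,0],[0.3,0,0,-1.7,0,0,0],[0.3,0,0,-1.7,0,0,0],[0.3,0,0,-1.7,0,0,0]])

```text
time_s: 25.9
ee_pos: [0.5348, -0.4253, 0.0975]
eef_rot: [3.14, 0.002, 1.846]
force: [-0.9, 0.5, -0.5]
grip_width: 0.0611
grip_force: 0.0
```

```bash
python3 - <<'E'
from h import *
print(pose())
at(618,-211,18,45,35);at(421,60,30,42,35)
at(421,60,30,42,35,"top")
plan((421,60.5,130,176),(421,60.5,10,176))
E
```

```text
(25.9, array([ 0.5348, -0.4253,  0.0975]), array([3.140e+00, 2.000e-03, 1.846e+00]), array([-0.9,  0.5, -0.5]), 0.0611)
nothing 0
scene [421.1  59.5] [22.7 56.2] 84.1 34.0 105
top [422.3  61.7] [20.6 54. ] 89.2 34.6 129
(421, 60.5, 130, 176) [9.95, 0.46, -0.693] [0.0, -0.002, -1.226] rows 10.0
(421, 60.5, 10, 176) [9.946, 0.463, 1.707] [0.0, -0.002, -1.226] rows 10.1
```

Call:
move_arm(targets=[[0.2,0,0,-0.7,0,0,0],[0.2,9.95,0.46,-0.7,0,0,-1.226],[0.2,9.95,0.46,-0.7,0,0,-1.226],[0.2,9.95,0.46,-0.7,0,0,-1.226],[0.2,9.95,0.46,-0.7,0,0,-1.226],[0.2,9.95,0.46,-0.7,0,0,-1.226],[0.2,9.95,0.46,-0.7,0,0,-1.226],[0.2,9.95,0.46,-0.7,0,0,-1.226],[0.2,9.95,0.46,-0.7,0,0,-1.226],[0.2,9.95,0.46,-0.7,0,0,-1.226],[0.2,9.95,0.46,-0.7,0,0,-1.226],[0.2,9.95,0.46,-0.7,0,0,-1.226]])

```text
time_s: 27.25
ee_pos: [0.4197, 0.0641, 0.1301]
eef_rot: [3.141, -0.002, 3.077]
force: [1.4, -0.1, -0.3]
grip_width: 0.0563
grip_force: 0.0
```

Call:
move_arm(targets=[[0.2,0,0,0,0,0,0],[0.2,0,0,0,0,0,0],[0.2,0,0,0,0,0,0]])

```text
time_s: 27.55
ee_pos: [0.4216, 0.059, 0.1305]
eef_rot: [-3.141, -0.001, 3.07]
force: [-0.5, -0.1, 0.2]
grip_width: 0.0562
grip_force: 0.0
```

```bash
python3 - <<'E'
from h import *
print(pose())
at(421,60,30,42,35,"wrist")
plan((421,60.5,9.5,176))
E
```

```text
(27.55, array([0.4216, 0.059 , 0.1305]), array([-3.141e+00, -1.000e-03,  3.070e+00]), array([-0.5, -0.1,  0.2]), 0.0562)
wrist [421.9  63.1] [21.7 55.2] 85.6 33.8 1205
(421, 60.5, 9.5, 176) [0.013, 0.028, 2.422] [-0.0, -0.001, -0.002] rows 2.4
```

Call:
move_arm(targets=[[0.2,0,0.05,0.9,0,0,0],[0.2,0,0.05,1.8,0,0,0],[0.2,0,0.05,2.42,0,0,0],[0.2,0,0.05,2.42,0,0,0],[-1,0,0.05,2.42,0,0,0],[-1,0,0.05,2.42,0,0,0],[-1,0,0.05,2.42,0,0,0],[-1,0,0.05,2.42,0,0,0],[-1,0,0.05,2.42,0,0,0],[-1,0,0.05,2.42,0,0,0],[-1,0,0.05,2.42,0,0,0]])

```text
time_s: 28.7
ee_pos: [0.4221, 0.0626, 0.0106]
eef_rot: [3.142, 0.001, 3.072]
force: [-2.3, 0.2, 7.7]
grip_width: 0.0213
grip_force: 30.0
```

Call:
move_arm(targets=[[-1,0,0,-0.6,0,0,0],[-1,0,0,-1.6,0,0,0],[-1,0,0,-2.5,0,0,0],[-1,-3,-8.73,-2.5,0,0,0],[-1,-3,-8.73,-2.5,0,0,0],[-1,-3,-8.73,-2.5,0,0,0],[-1,-3,-8.73,-2.5,0,0,0],[-1,-3,-8.73,-2.5,0,0,0],[-1,-3,-8.73,-2.5,0,0,0],[-1,-3,-8.73,-2.5,0,0,0],[-1,-3,-8.73,-2.5,0,0,0],[-1,-3,-8.73,-2.5,0,0,0]])

```text
time_s: 29.9
ee_pos: [0.5379, -0.3742, 0.1349]
eef_rot: [-3.142, 0.0, 3.072]
force: [0.9, -0.0, -0.1]
grip_width: 0.0218
grip_force: 30.0
```

Call:
move_arm(targets=[[-1,0,0,0,0,0,0],[-1,0,0,0,0,0,0],[-1,0,0,0,0,0,0]])

```text
time_s: 30.2
ee_pos: [0.5378, -0.3711, 0.135]
eef_rot: [3.141, -0.0, 3.073]
force: [-0.7, 0.4, -0.4]
grip_width: 0.0219
grip_force: 30.0
```

```bash
python3 - <<'E'
from h import *
print(pose())
plan((540,-385,40,176))
E
```

```text
(30.2, array([ 0.5378, -0.3711,  0.135 ]), array([ 3.141, -0.   ,  3.073]), array([-0.7,  0.4, -0.4]), 0.0219)
(540, -385, 40, 176) [-0.064, -0.274, 1.9] [0.0, -0.0, 0.001] rows 1.9
```

Call:
move_arm(targets=[[-1,-0.06,-0.27,0.9,0,0,0],[-1,-0.06,-0.27,1.9,0,0,0],[-1,-0.06,-0.27,1.9,0,0,0],[0.2,-0.06,-0.27,1.9,0,0,0],[0.2,-0.06,-0.27,1.9,0,0,0],[0.2,-0.06,-0.27,1.9,0,0,0],[0.2,-0.06,-0.27,1.9,0,0,0],[0.2,-0.06,-0.27,1,0,0,0],[0.2,-0.06,-0.27,-1,0,0,0],[0.2,-0.06,-0.27,-2,0,0,0],[0.2,-0.06,-0.27,-3,0,0,0],[0.2,-0.06,-0.27,-3,0,0,0]])

```text
time_s: 31.4
ee_pos: [0.5395, -0.3855, 0.2881]
eef_rot: [-3.141, 0.001, 3.072]
force: [0.2, -0.4, 0.5]
grip_width: 0.0561
grip_force: 0.0
```

```bash
python3 - <<'E'
from h import *
print(pose())
pic,d,K,C=cam("scene");save("s2",cv2.resize(pic[100:400,180:480],(600,600),interpolation=cv2.INTER_CUBIC))
for xy in((578,242),(582,353),(450,362),(433,240)): at(*xy,66,78,35)
at(578,242,66,90,35,"top");at(582,353,66,90,35,"top");at(450,362,66,90,35,"top");at(433,240,66,90,35,"top")
plan((505,235,330,100))
E
```

```text
(31.4, array([ 0.5395, -0.3855,  0.2881]), array([-3.141e+00,  1.000e-03,  3.072e+00]), array([ 0.2, -0.4,  0.5]), 0.0561)
scene [575.1 241.9] [23.  45.6] 67.5 69.7 72
scene [582.8 354.6] [45.4 28.9] 4.8 69.5 78
scene [448.9 362.3] [35.4 48.5] 67.1 69.6 84
scene [433.  238.8] [41.  47.9] 84.6 69.6 124
top [575.2 245.1] [20.6 45.8] 71.8 71.5 100
top [582.1 354.4] [46.  24.6] 1.2 70.8 128
top [450.6 363.8] [32.  46.3] 72.8 71.0 171
top [434.1 240.1] [38.  45.6] 80.9 71.3 204
(505, 235, 330, 100) [1.559, 12.336, -0.912] [-0.0, -0.002, 1.326] rows 12.5
```

View pics/s2.png

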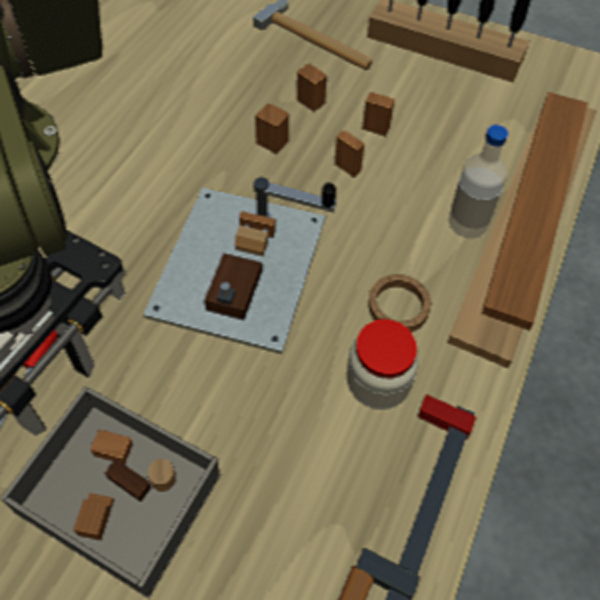

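All four offcuts lie in the bin (crop (110,445), (160,473), (128,480), (93,515)), and the board is clear. Next, a close look at the gap.

```bash
python3 - <<'E'
from h import *
plan((515,7,170,100.3))
E
```

```text
(515, 7, 170, 100.3) [1.036, 7.797, 2.282] [-0.0, -0.002, 1.321] rows 8.8
```

Call:
move_arm(targets=[[0.6,1.04,7.8,0,0,0,1.32],[0.6,1.04,7.8,0,0,0,1.32],[0.6,1.04,7.8,0,0,0,1.32],[0.6,1.04,7.8,0,0,0,1.32],[0.6,1.04,7.8,0,0,0,1.32],[0.6,1.04,7.8,1,0,0,1.32],[0.6,1.04,7.8,2.28,0,0,1.32],[0.6,1.04,7.8,2.28,0,0,1.32],[0.6,1.04,7.8,2.28,0,0,1.32],[0.6,1.04,7.8,2.28,0,0,1.32],[0.6,1.04,7.8,2.28,0,0,1.32],[0.6,1.04,7.8,2.28,0,0,1.32]])

```text
time_s: 33.05
ee_pos: [0.5157, 0.0061, 0.1717]
eef_rot: [3.14, 0.0, 1.753]
force: [-0.0, 0.5, 0.6]
grip_width: 0.0751
grip_force: 0.0
```

```bash
python3 - <<'E'
from h import *
print(pose())
pic,d,K,C=cam("wrist");save("w3",pic);P=cloud(d,K,C)*1000; np.savez("w3",P=P)
t=np.radians(10.3);o=np.array([518.5,-11.3]);M=np.array([[np.cos(t),np.sin(t)],[-np.sin(t),np.cos(t)]])
J=P.copy();J[...,:2]=(P[...,:2]-o)@M.T
m=(abs(J[...,0])<18)&(J[...,1]>-40)&(J[...,1]<60)
g=J[m]
for lo in range(-14,58,2):
    s=g[(g[:,1]>=lo)&(g[:,1]<lo+2)]
    if len(s): print(lo,len(s),np.percentile(s[:,2],[5,50,95]).round(1))
def ext(m,ax): return np.percentile(J[m][:,ax],[1,99]).round(1)
for nm,a,b in(("rail",-60,-7),("pad",24,60)):
    m=(abs(J[...,2]-42)<2.5)&(J[...,1]>a)&(J[...,1]<b)&(abs(J[...,0])<40); print(nm,ext(m,0),ext(m,1),cv2.minAreaRect(P[m][:,:2].astype(np.float32)))
E
```

```text
(33.05, array([0.5157, 0.0061, 0.1717]), array([3.14 , 0.   , 1.753]), array([-0. ,  0.5,  0.6]), 0.0751)
-14 64 [41.2 42.  43. ]
-12 58 [40.9 41.9 42.6]
-10 76 [37.2 40.3 43.1]
-8 93 [33.5 36.3 38.8]
-6 92 [28.2 30.9 33.7]
-4 145 [13.8 23.6 28.2]
-2 64 [11.  12.1 15.1]
0 38 [10.3 11.4 13. ]
2 52 [11.  11.9 12.9]
4 56 [10.7 11.8 12.8]
6 34 [11.  12.2 13.5]
8 59 [10.6 11.7 12.8]
10 36 [10.5 11.8 13.1]
12 54 [10.5 12.  13.3]
14 59 [10.8 11.9 13.2]
16 30 [11.4 12.  13. ]
20 32 [25.9 27.3 28.5]
22 32 [32.2 33.5 34. ]
24 28 [38.1 39.2 39.7]
26 37 [40.6 41.6 42.7]
28 65 [40.8 41.8 42.9]
30 61 [40.6 41.9 43.2]
32 46 [40.6 41.6 42.7]
34 70 [ 40.6  42.2 304.5]
36 1187 [ 42.9 305.9 307.2]
38 301 [ 41.4 295.  313.7]
40 5708 [296.  314.5 317.8]
42 1714 [295.4 296.9 318.1]
44 1813 [ 41.8 295.6 297.1]
46 1184 [ 41.5 293.6 295.7]
48 61 [11.1 12.6 32.1]
50 64 [10.8 12.8 32.6]
52 43 [11.3 29.5 32. ]
54 12 [30.5 31.6 32.3]
56 34 [44.  45.3 46.4]
rail [-29.2  29.4] [-59.5  -8.4] ((524.5628662109375, -44.37591552734375), (60.03387451171875, 52.70793151855469), 10.274933815002441)
pad [-23.1  22.4] [26. 57.] ((508.9051208496094, 29.133743286132812), (49.46647262573242, 31.12712287902832), 10.401910781860352)
```

View pics/w3.png

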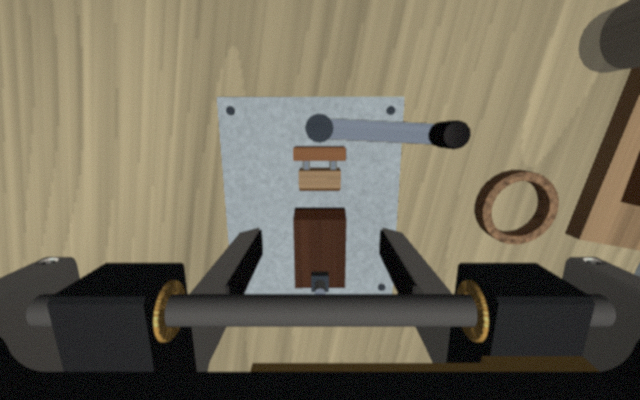

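The point cloud puts the rail's face at jig y ≈ -2.3 and the pad's face at ≈ 19.4 (pad at pixel (319,180), rail edge at (319,208)). The gap is about 22 mm, so the 26 mm spacer should be the one. Going to it now.

```bash
python3 - <<'E'
from h import *
plan((582.5,354.5,170,93))
E
```

```text
(582.5, 354.5, 170, 93) [6.616, 2.572, 0.037] [0.002, 0.0, 0.129] rows 7.1
```

Call:
move_arm(targets=[[1,1,0.4,0,0,0,0],[1,6.62,2.57,0.04,0,0,0.13],[1,6.62,2.57,0.04,0,0,0.13],[1,6.62,2.57,0.04,0,0,0.13],[1,6.62,2.57,0.04,0,0,0.13],[1,6.62,2.57,0.04,0,0,0.13],[1,6.62,2.57,0.04,0,0,0.13],[1,6.62,2.57,0.04,0,0,0.13],[1,6.62,2.57,0.04,0,0,0.13],[1,6.62,2.57,0.04,0,0,0.13],[1,6.62,2.57,0.04,0,0,0.13]])

```text
time_s: 34.2
ee_pos: [0.5826, 0.3539, 0.1696]
eef_rot: [3.141, -0.0, 1.62]
force: [0.2, 0.6, -0.3]
grip_width: 0.0938
grip_force: 0.0
```

```bash
python3 - <<'E'
from h import *
print(pose())
at(582.5,354.5,66,74,38,"wrist")
plan((582.5,354.5,30,93))
E
```

```text
(34.2, array([0.5826, 0.3539, 0.1696]), array([ 3.141, -0.   ,  1.62 ]), array([ 0.2,  0.6, -0.3]), 0.0938)
wrist [584.2 357.5] [45.5 25.8] 2.2 69.8 1170
(582.5, 354.5, 30, 93) [0.007, -0.002, 2.791] [0.001, -0.0, -0.003] rows 2.8
```

Call:
move_arm(targets=[[1,0.03,0.03,0.9,0,0,0.01],[1,0.03,0.03,1.8,0,0,0.01],[1,0.03,0.03,2.79,0,0,0.01],[1,0.03,0.03,2.79,0,0,0.01],[1,0.03,0.03,2.79,0,0,0.01],[-1,0.03,0.03,2.79,0,0,0.01],[-1,0.03,0.03,2.79,0,0,0.01],[-1,0.03,0.03,2.79,0,0,0.01],[-1,0.03,0.03,2.79,0,0,0.01],[-1,0.03,0.03,2.79,0,0,0.01],[-1,0.03,0.03,2.79,0,0,0.01],[-1,0.03,0.03,2.79,0,0,0.01]], grip_force=35)

```text
time_s: 35.45
ee_pos: [0.5834, 0.3572, 0.0294]
eef_rot: [-3.142, 0.0, 1.612]
force: [0.0, -0.0, 0.8]
grip_width: 0.0457
grip_force: 35.0
```

Call:
move_arm(targets=[[-1,0,0,0,0,0,0],[-1,0,0,0,0,0,0],[-1,0,0,-0.4,0,0,0],[-1,0,0,-1.2,0,0,0],[-1,0,0,-2,0,0,0],[-1,0,0,-2.8,0,0,0],[-1,0,0,-2.8,0,0,0]])

```text
time_s: 36.15
ee_pos: [0.5852, 0.3581, 0.1759]
eef_rot: [3.133, -0.004, 1.612]
force: [0.6, 0.0, -0.9]
grip_width: 0.0456
grip_force: 35.0
```

```bash
python3 - <<'E'
from h import *
print(pose())
t=np.radians(10.3); x,y=0,9.4
X=518.5+x*np.cos(t)-y*np.sin(t);Y=-11.3+x*np.sin(t)+y*np.cos(t)
print(X,Y); plan((X,Y,170,100.3),(X,Y,100,100.3))
pic,d,K,C=cam("wrist");o=ctrl.get_obs();P=cloud(d,K,np.array(ctrl.camera_params("wrist")["T_tool_cam"]))*1000
m=(abs(P[...,1])<22)&(P[...,2]>-60)&(P[...,2]<60)&(abs(P[...,0])<40);m[300:]=0
q=P[m];print(len(q),q.min(0).round(),q.max(0).round())
for z in range(-45,40,6):
    s=q[(q[:,2]>z)&(q[:,2]<z+6)]
    if len(s): print(z,len(s),np.percentile(s[:,0],[2,50,98]).round(1))
E
```

```text
(36.15, array([0.5852, 0.3581, 0.1759]), array([ 3.133, -0.004,  1.612]), array([ 0.6,  0. , -0.9]), 0.0456)
516.8192591779064 -2.051480643424709
(np.float64(516.8192591779064), np.float64(-2.051480643424709), 170, 100.3) [-7.141, -1.663, 0.074] [0.009, -0.004, -0.139] rows 7.3
(np.float64(516.8192591779064), np.float64(-2.051480643424709), 100, 100.3) [-7.147, -1.674, 1.474] [0.009, -0.004, -0.139] rows 7.5
5791 [-13. -22. -55.] [13. 22. 27.]
-45 3563 [-12.2   0.8  12.7]
-39 332 [-2.  12.8 13.2]
-33 283 [12.3 12.8 13.3]
-27 238 [12.4 12.8 13.3]
-21 236 [12.4 12.8 13.2]
-15 201 [12.5 12.8 13.3]
-9 188 [12.5 12.8 13.2]
-3 185 [12.4 12.8 13.1]
3 144 [12.5 12.8 13.3]
9 152 [12.5 12.9 13.2]
15 145 [12.5 12.8 13.2]
21 120 [12.6 12.8 13.1]
27 3 [12.5 12.5 12.6]
```

Call:
move_arm(targets=[[-1,-0.8,-0.2,0,0,0,-0.02],[-1,-7.1,-1.67,0,0,0,-0.139],[-1,-7.1,-1.67,0,0,0,-0.139],[-1,-7.1,-1.67,0,0,0,-0.139],[-1,-7.1,-1.67,0,0,0,-0.139],[-1,-7.1,-1.67,0,0,0,-0.139],[-1,-7.1,-1.67,0,0,0,-0.139],[-1,-7.1,-1.67,0,0,0,-0.139],[-1,-7.1,-1.67,0,0,0,-0.139],[-1,-7.1,-1.67,0.8,0,0,-0.139],[-1,-7.1,-1.67,1.6,0,0,-0.139],[-1,-7.1,-1.67,1.6,0,0,-0.139]])

```text
time_s: 37.4
ee_pos: [0.5116, -0.0, 0.0843]
eef_rot: [-3.133, -0.002, 1.751]
force: [1.2, -0.2, -1.1]
grip_width: 0.0457
grip_force: 35.0
```

Call:
move_arm(targets=[[-1,0,0,0,0,0,0],[-1,0,0,0,0,0,0],[-1,0,0,0,0,0,0]])

```text
time_s: 37.7
ee_pos: [0.5154, -0.0008, 0.091]
eef_rot: [3.139, 0.001, 1.751]
force: [-0.2, -0.3, -0.3]
grip_width: 0.046
grip_force: 35.0
```

```bash
python3 - <<'E'
from h import *
print(pose())
plan((516.5,-0.1,90,100.3),(516.5,-.1,41,100.3))
pic,d,K,C=cam("wrist");P=cloud(d,K,C)*1000
t=np.radians(10.3);o=np.array([518.5,-11.3]);M=np.array([[np.cos(t),np.sin(t)],[-np.sin(t),np.cos(t)]])
J=P.copy();J[...,:2]=(P[...,:2]-o)@M.T
m=(abs(J[...,0])<26)&(J[...,1]>-6)&(J[...,1]<50)&(J[...,2]>60)&(J[...,2]<100);m[300:]=0
print("spacer front face",np.percentile(J[m][:,1],[10,50,90]).round(1),"x",np.percentile(J[m][:,0],[1,99]).round(1), "angle",np.degrees(np.polyfit(J[m][:,0],J[m][:,1],1)[0]).round(2))
m=(abs(J[...,2]-42)<2.5)&(J[...,1]>22)&(J[...,1]<50)&(abs(J[...,0])<40);m[300:]=0; print("pad",np.percentile(J[m],[1,99],axis=0).round(1))
E
```

```text
(37.7, array([ 0.5154, -0.0008,  0.091 ]), array([3.139e+00, 1.000e-03, 1.751e+00]), array([-0.2, -0.3, -0.3]), 0.046)
(516.5, -0.1, 90, 100.3) [0.01, 0.024, 0.021] [0.003, 0.001, 0.001] rows 0.0
(516.5, -0.1, 41, 100.3) [0.011, 0.021, 1.001] [0.003, 0.001, 0.001] rows 1.0
spacer front face [23.4 23.6 23.8] x [-22.6  21.7] angle 0.04
pad [[-22.7  26.6  40.2]
 [ 22.2  45.9  43.4]]
```

Call:
move_arm(targets=[[-1,0.02,0.01,0.1,0,0,0],[-1,0.02,0.01,0.2,0,0,0],[-1,0.02,0.01,0.3,0,0,0],[-1,0.02,0.01,0.36,0,0,0],[-1,0.02,0.01,0.42,0,0,0],[-1,0.02,0.01,0.48,0,0,0],[-1,0.02,0.01,0.54,0,0,0],[-1,0.02,0.01,0.6,0,0,0],[-1,0.02,0.01,0.66,0,0,0],[-1,0.02,0.01,0.7,0,0,0],[-1,0.02,0.01,0.7,0,0,0]])

```text
time_s: 38.85
ee_pos: [0.5149, 0.0, 0.0541]
eef_rot: [-3.142, 0.0, 1.751]
force: [1.6, -2.7, -0.4]
grip_width: 0.0458
grip_force: 35.0
```

Call:
move_arm(targets=[[-1,0,0,0.06,0,0,0],[-1,0,0,0.12,0,0,0],[-1,0,0,0.18,0,0,0],[-1,0,0,0.22,0,0,0],[-1,0,0,0.25,0,0,0],[-1,0,0,0.28,0,0,0],[-1,0,0,0.28,0,0,0]])

```text
time_s: 39.55
ee_pos: [0.5149, 0.0001, 0.0413]
eef_rot: [-3.141, 0.0, 1.751]
force: [-6.4, -3.9, 15.2]
grip_width: 0.0456
grip_force: 35.0
```

Call:
move_arm(targets=[[0.4,0,0,0,0,0,0],[0.4,0,0,0,0,0,0],[0.4,0,0,0,0,0,0],[0.4,0,0,0,0,0,0],[0.4,0,0,-0.6,0,0,0],[0.4,0,0,-1.5,0,0,0],[0.4,0,0,-2.4,0,0,0],[0.4,0,0,-2.4,0,0,0],[0.4,0,0,-2.4,0,0,0]])

```text
time_s: 40.45
ee_pos: [0.515, 0.0001, 0.1607]
eef_rot: [3.14, 0.0, 1.751]
force: [-0.5, -0.1, -0.4]
grip_width: 0.066
grip_force: 0.0
```

```bash
python3 - <<'E'
from h import *
print(pose())
pic,d,K,C=cam("wrist");save("w4",pic);P=cloud(d,K,C)*1000
t=np.radians(10.3);o=np.array([518.5,-11.3]);M=np.array([[np.cos(t),np.sin(t)],[-np.sin(t),np.cos(t)]])
J=P.copy();J[...,:2]=(P[...,:2]-o)@M.T
m=(abs(J[...,0])<30)&(abs(J[...,1]-10)<25)&(J[...,2]>74)&(J[...,2]<90);m[300:]=0
q=J[m];print(len(q),"top",np.percentile(q,[2,50,98],axis=0).round(1)); r=cv2.minAreaRect(q[:,:2].astype(np.float32));print(r)
A=np.c_[q[:,:2],np.ones(len(q))];print("tilt",np.linalg.lstsq(A,q[:,2],rcond=None)[0][:2].round(3))
m=(abs(J[...,0])<20)&(J[...,1]>15)&(J[...,1]<32)&(J[...,2]>45)&(J[...,2]<74);m[300:]=0;print("face",np.percentile(J[m][:,1],[10,50,90]).round(1))
m=(abs(J[...,2]-42)<2)&(J[...,1]>24)&(J[...,1]<52)&(abs(J[...,0])<21);m[300:]=0; print("pad top",np.percentile(J[m][:,1],[1,99]).round(1))
E
```

```text
(40.45, array([5.150e-01, 1.000e-04, 1.607e-01]), array([3.14 , 0.   , 1.751]), array([-0.5, -0.1, -0.4]), 0.066)
1366 top [[-22.8  -1.1  76.2]
 [ -1.1  12.1  81.9]
 [ 20.9  23.8  83.2]]
((-1.098562240600586, 11.174108505249023), (45.503173828125, 25.619977951049805), 0.06873774528503418)
tilt [ 0.002 -0.048]
face [23.5 23.7 23.9]
pad top [30.1 49.2]
```

View pics/w4.png

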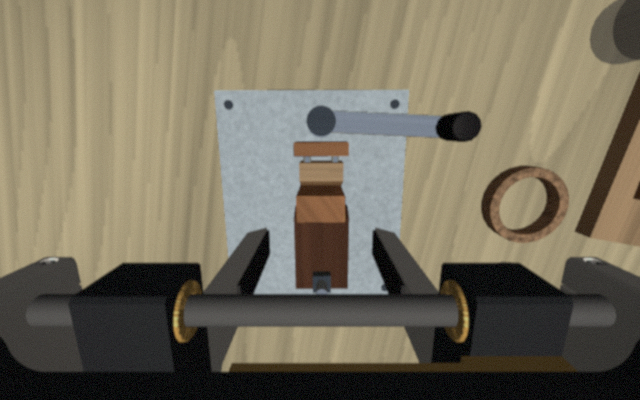

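The spacer stands home: top at 82 mm, its face at pixel (320,205) vertical, and the pad pushed back about 4 mm (pad now at (320,172)). Now the lever. I'll locate the knob and post.

```bash
python3 - <<'E'
from h import *
pic,d,K,C=cam("wrist");P=cloud(d,K,C)*1000
m=(P[...,2]>126)&(P[...,2]<134)&(np.hypot(P[...,0]-605,P[...,1]-91)<30);m[300:]=0
q=P[m];k,r=cv2.minEnclosingCircle(q[:,:2].astype(np.float32));print("knob",np.round(k,1),round(r,1),len(q))
m=(P[...,2]>84)&(P[...,2]<125)&(np.hypot(P[...,0]-502,P[...,1]-77)<16);m[300:]=0
q=P[m];c,r=cv2.minEnclosingCircle(q[:,:2].astype(np.float32));print("post",np.round(c,1),round(r,1),np.median(q[:,2]))
h=np.array([502.4,77.3]);a0=np.arctan2(k[1]-h[1],k[0]-h[0]);print("ang",np.degrees(a0),np.hypot(*(k-h)))
plan((k[0],k[1],170,100.3),(k[0],k[1],94,100.3))
yw=np.radians(100.3);tx=np.array([np.cos(yw),np.sin(yw)]);ty=np.array([np.sin(yw),-np.cos(yw)])
end=np.radians(10.3)-1.61
p0=h+105*np.array([np.cos(a0),np.sin(a0)])
for i in range(1,23):
    a=a0+(end-a0)*i/22; p=h+105*np.array([np.cos(a),np.sin(a)])-p0; print(i,round(p@tx/50,2),round(p@ty/50,2))
E
```

```text
knob [605.8  91.1] 11.0 756
post [504.2  77.4] 14.1 99.73547601853906
ang 7.610192326012171 104.29302730505825
(605.7744140625, 91.11180877685547, 170, 100.3) [1.462, 2.126, -0.224] [-0.002, -0.001, 0.0] rows 2.6
(605.7744140625, 91.11180877685547, 94, 100.3) [1.461, 2.129, 1.296] [-0.002, -0.001, 0.0] rows 2.9
1 -0.15 -0.01
2 -0.3 -0.04
3 -0.44 -0.07
4 -0.58 -0.11
5 -0.72 -0.17
6 -0.86 -0.23
7 -0.99 -0.3
8 -1.11 -0.38
9 -1.23 -0.47
10 -1.34 -0.57
11 -1.45 -0.68
12 -1.55 -0.79
13 -1.63 -0.91
14 -1.71 -1.04
15 -1.78 -1.17
16 -1.85 -1.3
17 -1.9 -1.45
18 -1.94 -1.59
19 -1.97 -1.73
20 -1.99 -1.88
21 -2.0 -2.03
22 -2.0 -2.18
```

Call:
move_arm(targets=[[0.2,1.46,2.13,0,0,0,0],[0.2,1.46,2.13,0,0,0,0],[0.2,1.46,2.13,0,0,0,0],[0.2,1.46,2.13,0,0,0,0],[0.2,1.46,2.13,0.7,0,0,0],[0.2,1.46,2.13,1.3,0,0,0],[0.2,1.46,2.13,1.3,0,0,0],[0.2,1.46,2.13,1.3,0,0,0]])

```text
time_s: 41.35
ee_pos: [0.6062, 0.0906, 0.0954]
eef_rot: [-3.14, -0.0, 1.75]
force: [-0.2, 0.3, 0.8]
grip_width: 0.0565
grip_force: 0.0
```

Call:
move_arm(targets=[[-1,0,0,0,0,0,0],[-1,0,0,0,0,0,0],[-1,0,0,0,0,0,0],[-1,0,0,0,0,0,0],[-1,0,0,0,0,0,0],[-1,0,0,0,0,0,0]], grip_force=10)

```text
time_s: 41.95
ee_pos: [0.6055, 0.0908, 0.0955]
eef_rot: [-3.139, -0.0, 1.751]
force: [-9.9, -1.4, 5.8]
grip_width: 0.0217
grip_force: 10.0
```

Call:
move_arm(targets=[[-1,-0.15,-0.01,0,0,0,0],[-1,-0.3,-0.04,0,0,0,0],[-1,-0.44,-0.07,0,0,0,0],[-1,-0.58,-0.11,0,0,0,0],[-1,-0.72,-0.17,0,0,0,0],[-1,-0.86,-0.23,0,0,0,0],[-1,-0.99,-0.3,0,0,0,0],[-1,-1.11,-0.38,0,0,0,0],[-1,-1.23,-0.47,0,0,0,0],[-1,-1.34,-0.57,0,0,0,0],[-1,-1.45,-0.68,0,0,0,0]])

```text
time_s: 43.05
ee_pos: [0.5853, 0.0141, 0.095]
eef_rot: [-3.14, -0.001, 1.751]
force: [-1.7, 4.4, -1.8]
grip_width: 0.0218
grip_force: 10.0
```

Call:
move_arm(targets=[[-1,-0.1,-0.11,0,0,0,0],[-1,-0.18,-0.23,0,0,0,0],[-1,-0.26,-0.36,0,0,0,0],[-1,-0.33,-0.49,0,0,0,0],[-1,-0.4,-0.62,0,0,0,0],[-1,-0.45,-0.77,0,0,0,0],[-1,-0.49,-0.91,0,0,0,0],[-1,-0.52,-1.05,0,0,0,0],[-1,-0.54,-1.2,0,0,0,0],[-1,-0.55,-1.35,0,0,0,0],[-1,-0.55,-1.5,0,0,0,0],[-1,-0.55,-1.5,0,0,0,0]])

```text
time_s: 44.25
ee_pos: [0.5175, -0.0269, 0.0956]
eef_rot: [3.139, 0.001, 1.751]
force: [7.9, -1.5, -5.4]
grip_width: 0.0222
grip_force: 10.0
```

```bash
python3 - <<'E'
from h import *
p=pose();print(p);h=np.array([502.4,77.3]);v=p[1][:2]*1000-h;print("lever",np.radians(10.3)-np.arctan2(v[1],v[0]),np.hypot(*v))
E
```

```text
(44.25, array([ 0.5175, -0.0269,  0.0956]), array([3.139e+00, 1.000e-03, 1.751e+00]), array([ 7.9, -1.5, -5.4]), 0.0222)
lever 1.6066534128555563 105.2884134176216
```

Lever at its stop. Release, rise, move aside and check.

Call:
move_arm(targets=[[0,0,0,0,0,0,0],[0,0,0,0,0,0,0],[0,0,0,0,0,0,0],[0,0,0,0,0,0,0],[0,0,0,-0.6,0,0,0],[0,0,0,-1.5,0,0,0],[0,0,0,-2.5,0,0,0],[0,0,0,-3.5,0,0,0],[0,0,0,-3.5,0,0,0],[0,0,0,-3.5,0,0,0]])

```text
time_s: 45.25
ee_pos: [0.5174, -0.0269, 0.2708]
eef_rot: [3.14, 0.0, 1.751]
force: [0.2, -0.3, -0.9]
grip_width: 0.0466
grip_force: 0.0
```

```bash
python3 - <<'E'
from h import *
print(pose());pic,d,K,C=cam("wrist");save("w5",pic);P=cloud(d,K,C)*1000
m=(P[...,2]>126)&(P[...,2]<134)&(np.hypot(P[...,0]-518,P[...,1]+27)<30);m[300:]=0
q=P[m];k,r=cv2.minEnclosingCircle(q[:,:2].astype(np.float32));h=np.array([502.4,77.3]);print("knob",k,r,"lever",np.radians(10.3)-np.arctan2(k[1]-h[1],k[0]-h[0]))
t=np.radians(10.3);o=np.array([518.5,-11.3]);M=np.array([[np.cos(t),np.sin(t)],[-np.sin(t),np.cos(t)]])
J=P.copy();J[...,:2]=(P[...,:2]-o)@M.T
m=(abs(J[...,0])<30)&(abs(J[...,1]-10)<25)&(J[...,2]>77)&(J[...,2]<85);m[300:]=0;print("top",np.percentile(J[m],[2,50,98],axis=0).round(1))
m=(abs(J[...,2]-42)<2)&(J[...,1]>24)&(J[...,1]<52)&(abs(J[...,0])<21);m[300:]=0; print("pad top",np.percentile(J[m][:,1],[1,99]).round(1))
pic,d,K,C=cam("scene");save("s3",cv2.resize(pic[100:400,180:480],(600,600),interpolation=cv2.INTER_CUBIC))
for xy in((575,243),(450,362),(433,240)): at(*xy,66,78,35)
E
```

```text
(45.25, array([ 0.5174, -0.0269,  0.2708]), array([3.14 , 0.   , 1.751]), array([ 0.2, -0.3, -0.9]), 0.0466)
knob (518.1463623046875, -26.271848678588867) 10.866583824157715 lever 1.599687402350237
top [[-22.8  -2.1  80.3]
 [  9.1  10.8  81.8]
 [ 21.9  23.4  83.6]]
pad top [31.1 48.7]
scene [574.8 244.4] [23.  48.6] 71.1 69.7 69
scene [451.  362.1] [32.2 45. ] 71.7 69.4 60
scene [431.4 230.7] [30.4 38.5] 27.0 69.8 64
```

View pics/s3.png

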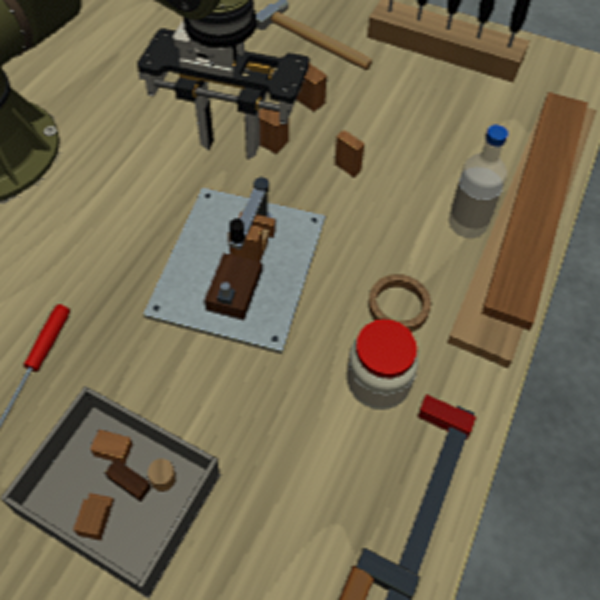

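The lever is shut over the spacer (arm from (262,185) to the knob at (237,230)), all four offcuts lie in the bin, and the other spacers are standing. The gripper is clear of everything.

```bash
python3 -c "
from station import ctrl
print(ctrl.hand_in())"
```

```text
the job is handed in; nothing more can be done
None
```

I handed the job in: the four offcuts present are in the bin, the 26 mm spacer is home with the pad pressed back about 4 mm, the lever is at its stop (1.60 rad), and the other three spacers still stand on the bench; the hand-in returned no verdict. I picked the 26 mm spacer from a measured gap of about 22 mm, and it fitted on the first try.

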